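Pack the coffee-break hamper in layers

TASK

Pack the coffee-break hamper in layers. First complete the bottom: one each of coffee tin, tea carton, sugar jar and sweets tub, standing upright in the compartments, keeping what is already packed and not picking up the spare of any kind that the box already holds. Then lay the divider plate flat on the box's posts, bar up, and after that stand every snack box upright on the plate, inside the rim and not on one another, leaving the mug, canister and spoon alone.

Things in the scene. Friction and masses are not known exactly. Their poses are not given: they have to be found in the camera images.
- box: Open pale-wood hamper box, fixed, turned by up to about 9 degrees. Inside 200 mm (its x) by 130 mm (its y), outside 212 x 142; rim 82 mm above the counter. Low crossing strips, 4 mm thick, rising 14 mm from the floor, make four compartments of 98 x 63 mm centred at x = +-51, y = +-33.5 mm. Origin at the centre of its underside, z up.
- box_floor (a point): Centre of the box's inner floor, 6 mm above the counter; axes as the box's. Things of the bottom layer stand at this height.
- box_rest (a point): Top of the post in the middle of the box, 64 mm above the counter; axes as the box's. This post (10 mm square) and four corner posts (12 mm square) are equally tall; the divider's underside rests on them.
- divider: Dark wood divider plate, 194 (x) by 124 (y) by 6 mm, with an upright pale finger bar in its middle, 14 mm thick along x, 30 long along y, from z = 6 to 38 mm. Lies on the counter at first, bar up. Fits inside the box walls with 3 mm play all round; seated, its top face is 70 mm above the counter, 12 mm below the rim. About 0.2 kg. Origin at the centre of its underside, z up.
- tin: The loose coffee tin: upright copper cylinder with a black lid, 44 mm diameter, 50 mm tall, on the counter at first, about 60-120 g. Origin at the centre of its underside, z up.
- tin_packed: An identical coffee tin: upright copper cylinder with a black lid, 44 mm diameter, 50 mm tall, which in some starts already stands in one of the box's compartments (otherwise absent). Where present, the loose one of the same kind is a spare. Origin at the centre of its underside, z up.
- tea: The loose tea carton: upright green box with a pale paper band, 44 (x) by 40 (y) by 52 mm tall, on the counter at first, about 60-120 g. Origin at the centre of its underside, z up.
- tea_packed: An identical tea carton: upright green box with a pale paper band, 44 (x) by 40 (y) by 52 mm tall, which in some starts already stands in one of the box's compartments (otherwise absent). Where present, the loose one of the same kind is a spare. Origin at the centre of its underside, z up.
- jar: The loose sugar jar: small upright cylinder of pale grey glass with a pale wooden lid, 44 mm diameter, 46 mm tall, on the counter at first, about 60-120 g. Origin at the centre of its underside, z up.
- jar_packed: An identical sugar jar: small upright cylinder of pale grey glass with a pale wooden lid, 44 mm diameter, 46 mm tall, which in some starts already stands in one of the box's compartments (otherwise absent). Where present, the loose one of the same kind is a spare. Origin at the centre of its underside, z up.
- tub: The loose sweets tub: pink square tub with a darker pink lid, 42 by 42 by 44 mm tall, on the counter at first, about 60-120 g. Origin at the centre of its underside, z up.
- tub_packed: An identical sweets tub: pink square tub with a darker pink lid, 42 by 42 by 44 mm tall, which in some starts already stands in one of the box's compartments (otherwise absent). Where present, the loose one of the same kind is a spare. Origin at the centre of its underside, z up.
- snack1: Snack box for the top layer: cardboard with a red band, 40 (x) by 50 (y) by 32 mm tall, 60 g; absent in some starts. Origin at the centre of its underside, z up.
- snack2: Snack box for the top layer: cardboard with a yellow band, 40 (x) by 50 (y) by 32 mm tall, 60 g; absent in some starts. Origin at the centre of its underside, z up.
- snack3: Snack box for the top layer: cardboard with a blue band, 40 (x) by 50 (y) by 32 mm tall, 60 g; absent in some starts. Origin at the centre of its underside, z up.
- snack4: Snack box for the top layer: cardboard with an orange band, 40 (x) by 50 (y) by 32 mm tall, 60 g; absent in some starts. Origin at the centre of its underside, z up.
- mug: Bystander: white mug, 84 mm across, 85 mm tall. Origin at the centre of its underside, z up.
- canister: Bystander: amber glass canister with wooden lid, 80 mm across, 120 mm tall. Origin at the centre of its underside, z up.
- spoon: Bystander: spoon 130 mm long lying on the counter beyond the box.

How it is judged:
By the outcome, as a careful person would: the job done as asked, in the order asked, and still so for the second after the job is handed in, with the robot touching nothing.
Of tin_packed, tea_packed, jar_packed, tub_packed only 1 to 2 are there at a start; the rules pass over those that are not, and their reading is None.
Of snack1, snack2, snack3, snack4 only 3 to 4 are there at a start; the rules pass over those that are not, and their reading is None.
At some moment in a run one of tin, tea, jar, tub, snack1, snack2, snack3, snack4 may be knocked a few centimetres aside while the robot is not near it.
It also fails if it takes over 210 s, if anything falls off the work surface, if the arm or the gripper's body presses on something with over 40 N, if the wrist force passes 120 N, or if a joint passes its speed limit or range.

ROBOT

A 6-joint arm with a two-finger parallel gripper is mounted at the origin on the work surface. World frame = base frame: x ahead of the robot, y to its left, z up, the work surface at z = 0. Lengths are in m, angles in rad, forces in N, time in s.
With the tool pointing down it reaches from about 0.3 to 1 m from the base axis. Payload 5.1 kg.
Tool frame: the origin (TCP) lies at the very end of the fingers, on their centre line; the grasp point (between the pads) lies 19 mm behind it (grip_point_offset is the distance from the TCP to the grasp point, in m); z points along the fingers, y is the direction in which the jaws open and shut (so a half turn about z gives the same grasp; the last joint's range is limited). The gripper opens to 95 mm and grips with 3 to 60 N. Pads are 20 mm wide; open, the fingers measure 119 mm over their backs; the gripper's body (75 mm by 180 mm) begins 59 mm behind the grasp point.
Start: joints at [-1.223, 0.124, 1.65, -0, 1.367, -0.083], TCP at [0.271, -0.591, 0.181] pointing down, gripper open.
Joint ranges: [-2.61, 2.61], [-1.02, 2.33], [0.03, 2.71], [-1.35, 4.49], [0.32, 2.68], [-2.91, 2.91]. Speed limits (rad/s): [2.57, 2.57, 3.14, 3.14, 3.14, 3.14].

INTERFACE

Orientations are given as a rotation vector (axis times angle).
In Python, from cell import * gives the robot as it stands.
- The arm moves only by the shell command python3 -m inch 'ROWS' [FORCE]. ROWS is JSON, a list that holds one entry, the list of rows, each a list of 5 numbers: the shift along the world's x, y, z in cm, then the turn about the world's z in rad, then the closure, from 0 (fully open) to 1 (shut). A call has 1 to 5 rows; each row shifts and turns the commanded pose from where the row before left it; what a row does not reach is not made up. A row lasts 1/12 s, in which the tool goes at most 41.7 mm and 7.16 degrees, less where a joint would pass 70% of its speed; a pose out of reach is approached as far as the arm can. A call is refused whole if a number of a shift passes 4.17 or a number of a turn 0.125, either way. A call with a gripper value outside its range is refused whole. The fingers move at their own pace and stop on an object; FORCE is the grip in N (left out, the last holds). Time passes only in rows, so rows that do not move let the fingers close. It gives the time, the measured TCP pose, the force and the opening at its end, in the units of the state.
- sense(): the state, without advancing time (a new reading comes with each control period).
- capture(name): name is "scene" or "side" or "wrist"; returns (picture, depth): 420x560x3 uint8, blue, green, red; 420x560 float32, m along the optical axis (not along the pixel's ray), 0 where there is no reading.
- camera_model(name): a dict with "K" (3x3 intrinsics, pixels), "dist_coeffs" ([k1, k2, p1, p2, k3] as OpenCV has them; the pictures are not rectified), "R" (3x3) and "t" (3): a world point X has camera coordinates R X + t; the wrist camera has in their place "T_tool_cam" (4x4, takes a point from camera to tool coordinates, whose origin is the TCP and whose axes are the flange's). Camera axes: x right, y down, z forward; pixel columns grow to the right and rows downward; lengths in m; the calibration is good to about 2 mm. A picture is of the moment at which its call begins: read the wrist's pose just before it. camera_model takes no time and is no camera call.
- close_job(): hands the job in, once; it reports no verdict.
The state is a dict: "time": time; "q": joint angles; "joint_velocities": joint speeds; "joint_torque": joint torques, N m; "position": TCP position; "tool_rot": TCP orientation; "contact_force": force on the tool from outside, world axes, zero at the start; "torque": the same for the moment, N m; "opening": finger opening in m.
Only numpy, scipy, OpenCV 4.12 (cv2) and the standard library are available. Lean on these libraries where they do the work, as an engineer would, in place of code of your own. Each camera call takes 0.05 s, during which the arm holds its last target. There are 200 camera calls.

## Working session

There is one attempt and no reset: what is moved stays moved. The work goes in short steps, Python scripts to look and compute and a shell command to move; the robot and the scene stay as the last step left them, time stands still between calls to the robot, and variables do not carry over. Pictures are saved under pics/ and viewed, about 12 in all and at most 16, crops included, and the job is handed in when it is done.

```bash
mkdir -p pics; ls; cat > h.py <<'E'
from cell import *
import numpy as np, cv2
def cam(n):
    m=camera_model(n); K=np.array(m["K"]); d=np.array(m["dist_coeffs"])
    if n=="wrist":
        s=sense(); T=np.eye(4); T[:3,:3]=cv2.Rodrigues(np.array(s["tool_rot"],float))[0]; T[:3,3]=s["position"]
        T=T@np.array(m["T_tool_cam"]); R=T[:3,:3].T; t=-R@T[:3,3]
    else: R=np.array(m["R"]); t=np.array(m["t"])
    return K,d,R,t
def cloud(c,dep):
    K,d,R,t=c; h,w=dep.shape
    uv=np.stack(np.meshgrid(np.arange(w),np.arange(h)),-1).reshape(-1,1,2).astype(np.float32)
    n=cv2.undistortPoints(uv,K,d).reshape(h,w,2)
    P=np.dstack([n*dep[...,None],dep])
    X=(P-t)@R; X[dep==0]=np.nan
    return X
def snap(n):
    c=cam(n); im,dep=capture(n); return im,cloud(c,dep),c
E
python3 - <<'E'
from h import *
s=sense(); print(s)
for n in("scene","side","wrist"):
    im,X,c=snap(n); cv2.imwrite(f"pics/{n}0.png",im); np.save(f"{n}0.npy",X)
    print(n,"cam at",-c[2].T@c[3], "axis",c[2][2], np.isnan(X[...,0]).mean())
a=cv2.imread("pics/scene0.png");b=cv2.imread("pics/side0.png")
E
```

```text
pics
{'time': 0.0, 'q': array([-1.22258921e+00,  1.24499574e-01,  1.65166075e+00, -2.21372556e-05,
        1.36749951e+00, -8.25927038e-02]), 'joint_velocities': array([-0.00099931,  0.00116516,  0.00102925, -0.00035277,  0.0009202 ,
        0.00090578]), 'joint_torque': array([ 7.71542182e-04, -4.17611647e+01, -3.59927881e+01,  7.74798403e-02,
        4.92262852e-02, -1.45146323e-04]), 'position': array([ 0.27116707, -0.58995487,  0.17969854]), 'tool_rot': array([-3.06699321e+00, -6.71047636e-01,  4.63422907e-04]), 'contact_force': array([0.28563421, 0.27975207, 0.09343178]), 'torque': array([0.01501623, 0.00350769, 0.00569096]), 'opening': 0.09494087731094139}
scene cam at [ 0.86776586 -0.44797151  0.68524451] axis [-0.3629166   0.55263807 -0.75025509] 0.004119897959183673
side cam at [0.52347455 0.89946951 0.73104988] axis [ 0.04402914 -0.8167997  -0.5752388 ] 0.0038435374149659862
wrist cam at [ 0.33240254 -0.56088942  0.38311689] axis [-0.21873383 -0.09800142 -0.97085078] 0.01866496598639456
```

View pics/scene0.png

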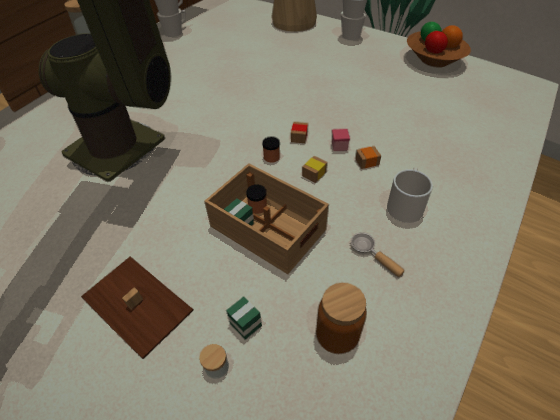

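View pics/side0.png

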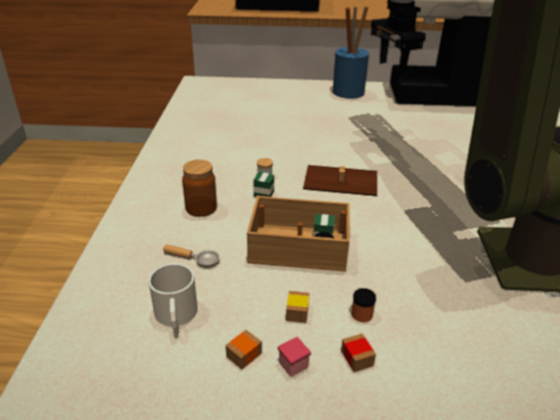

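Packed already: tin (scene 257,197) and tea (238,212). To pack: the jar (213,358) and the tub (341,140). Snacks: red (299,131), yellow (315,168) and orange (368,156). Tin (271,148) and tea (244,317) on the counter are spares.

```bash
cat >> h.py <<'E'
BLOBS={"jar":(.042,.052),"tub":(.038,.052),"snack":(.026,.038)}
def objs(X,im,zlo=.024,zhi=.06,res=.001,excl=None,mina=300):
    """clusters of top-ish points in a top-down raster; returns list (minAreaRect of top face, ztop, colour)"""
    P=X.reshape(-1,3); C=im.reshape(-1,3); ok=(P[:,2]>zlo)&(P[:,2]<zhi)&(P[:,0]>.15)&(P[:,0]<1)&(abs(P[:,1])<.6)
    P=P[ok];C=C[ok]; ij=np.round((P[:,:2]-[0,-.7])/res).astype(int)
    G=np.zeros((1400,1100),np.uint8); G[ij[:,1],ij[:,0]]=255
    G=cv2.morphologyEx(G,cv2.MORPH_CLOSE,np.ones((5,5)))
    n,L,st,_=cv2.connectedComponentsWithStats(G); out=[]
    lab=L[ij[:,1],ij[:,0]]
    for k in range(1,n):
        if st[k,4]<mina: continue
        Q=P[lab==k]; zt=np.percentile(Q[:,2],90); top=Q[:,2]>zt-.004
        (c,wh,a)=cv2.minAreaRect((Q[top,:2]*1000).astype(np.float32))
        out.append((np.round(c,1),np.round(wh,1),round(a,1),round(zt*1000,1),np.median(C[lab==k][top],0).astype(int),int(top.sum())))
    return out
E
python3 - <<'E'
from h import *
for n in("scene","side"):
    im=cv2.imread(f"pics/{n}0.png"); X=np.load(f"{n}0.npy"); print(n)
    for o in objs(X,im,zhi=.1): print(*o)
    P=X.reshape(-1,3); 
    m=(P[:,0]>.2)&(P[:,0]<.9)&(abs(P[:,1])<.5)&(abs(P[:,2])<.006); print("table z",np.median(P[m,2]))
    # box rim
    m=(abs(P[:,2]-.082)<.005)&(P[:,0]>.3)&(P[:,0]<.75)&(abs(P[:,1])<.25)
    Q=P[m];print("rim",cv2.minAreaRect((Q[:,:2]*1000).astype(np.float32)),m.sum())
    # divider
    m=(abs(P[:,2]-.007)<.004)&(im.reshape(-1,3).max(1)<75)&(P[:,0]>.3)&(P[:,0]<.75)&(P[:,1]<.0)
    G=np.zeros((800,1000),np.uint8); ij=np.round(P[m,:2]*1000).astype(int); G[ij[:,1]+700,ij[:,0]]=255
    G=cv2.morphologyEx(G,cv2.MORPH_CLOSE,np.ones((7,7)));G=cv2.morphologyEx(G,cv2.MORPH_OPEN,np.ones((9,9)))
    cs=cv2.findContours(G,0,2)[0]
    for c in cs:
        if cv2.contourArea(c)>3000: (x,y),wh,a=cv2.minAreaRect(c); print("div",x,y-700,wh,a)
    hsv=cv2.cvtColor(im,cv2.COLOR_BGR2HSV).reshape(-1,3)
E
```

```text
scene
[ 622.5 -307.3] [41.5 42.4] 41.7 47.0 [ 78 119 155] 527
[ 415.5 -300. ] [30.3 15.5] 89.2 38.8 [ 68 103 138] 105
[ 617.4 -216.9] [41.9 45.3] 76.0 53.3 [62 86 48] 558
[ 772.2 -156. ] [75.2 48.7] 18.6 96.3 [15 39 73] 274
[521.4  -7. ] [145.4 214.7] 86.7 81.3 [ 68 105 139] 1080
[467.6 -34.7] [39.9 46.4] 86.0 59.0 [59 82 47] 311
[470.2  26.5] [42.6 41.3] 4.8 56.5 [15 14 15] 239
[755.  204.7] [83.3 82.6] 33.0 83.0 [121 126 125] 273
[396.6 190.6] [41.7 44.5] 71.5 50.7 [15 15 14] 167
[520.4 194.4] [53.  41.9] 85.5 33.0 [ 34 130 146] 258
[413.3 297.1] [40.6 51. ] 21.0 33.6 [ 23  32 147] 157
[610.6 303.2] [52.1 42.4] 49.6 33.4 [ 25  81 146] 217
[522.3 319.1] [41.8 43.3] 37.2 44.0 [ 75  64 152] 163
table z -0.00042279760521119673
rim ((580.5669555664062, 33.941131591796875), (424.09197998046875, 338.01898193359375), 89.9522933959961) 1267
div 419.02789306640625 -269.14691162109375 (60.99441909790039, 193.58187866210938) 85.48600769042969
div 413.5635986328125 -332.2647399902344 (59.346710205078125, 193.7593231201172) 85.060791015625
side
[ 618.4 -302.1] [40.2 36.6] 3.8 47.4 [ 76 140 195] 94
[ 613.5 -217.4] [46.7 44.4] 74.2 53.6 [ 72 103  73] 168
[ 759.4 -121.4] [75.6 44.4] 14.1 94.8 [ 16  52 105] 159
[518.7  -7.6] [148.2 211.3] 86.7 81.8 [ 58 108 154] 881
[464.2 -34.9] [47.1 43.7] 84.8 60.0 [61 96 65] 224
[464.2  15.6] [22.2 40.8] 85.3 58.3 [18 22 21] 85
[750.7 206.8] [83.1 82.5] 89.5 83.7 [142 157 160] 377
[516.5 193.9] [53.8 40.4] 85.8 34.3 [ 27 165 197] 411
[392.5 191.1] [42.7 43.1] 81.9 51.5 [13 13 14] 320
[408.6 298.7] [42.8 52.8] 24.1 33.9 [ 21  40 190] 547
[608.  304.4] [52.8 42.8] 50.2 34.1 [ 12  90 196] 547
[520.2 320.7] [42.4 43.5] 38.5 45.6 [ 80  66 194] 498
table z 0.0006051982967367924
rim ((579.7952880859375, 50.80665588378906), (394.20245361328125, 340.31121826171875), 89.99864959716797) 1209
```

View pics/wrist0.png

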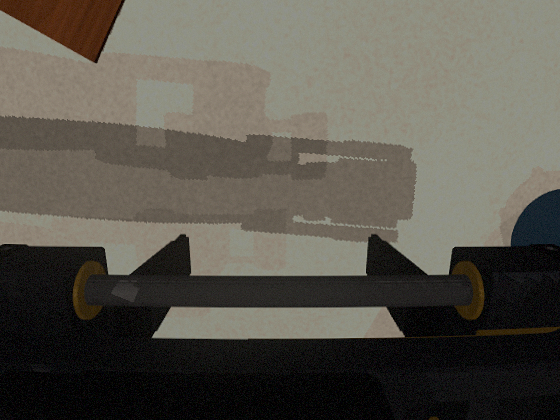

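Wrist view: only the divider corner at top left (95,60), so it's no use for the jar from here. Moving above the jar with the jaws along the box's x.

```bash
R='[2.9,2.37,0,0.09,0]'
python3 -m inch '[[[2.9,2.37,0,0.09,0],[2.9,2.37,0,0.09,0],[2.9,2.37,0,0.09,0],[2.9,2.37,0,0.09,0]]]' 20
python3 -m inch '[[[2.9,2.37,0,0.09,0],[2.9,2.37,0,0.09,0],[2.9,2.37,0,0.09,0],[2.9,2.37,0,0.09,0]]]'
python3 -m inch '[[[2.9,2.37,0,0.09,0],[2.9,2.37,0,0.09,0],[2.9,2.37,0,0.09,0],[2.9,2.37,0,0.09,0],[0,0,0,0,0]]]'
cat >> h.py <<'E'
def yaw():
    R=cv2.Rodrigues(np.array(sense()["tool_rot"],float))[0]; return np.degrees(np.arctan2(R[1,0],R[0,0]))
def pose():
    s=sense(); print("t %.2f pos %s yawx %.1f open %.1f F %s"%(s["time"],np.round(np.array(s["position"])*1000,1),yaw(),s["opening"]*1000,np.round(s["contact_force"],1)))
E
python3 - <<'E'
from h import *
pose(); im,X,c=snap("wrist"); cv2.imwrite("pics/w1.png",im)
for o in objs(X,im,zhi=.1): print(*o)
E
```

```text
time: 0.48
position: [0.3881, -0.4946, 0.1805]
tool_rot: [-2.897, -1.215, 0.0]
contact_force: [-0.1, -0.5, 0.3]
opening: 0.0952
time: 0.82
position: [0.5044, -0.3995, 0.1806]
tool_rot: [-2.632, -1.715, 0.0]
contact_force: [0.3, -0.4, 0.7]
opening: 0.0953
time: 1.23
position: [0.6232, -0.3014, 0.1802]
tool_rot: [-2.278, -2.163, -0.004]
contact_force: [-0.5, -0.4, -0.2]
opening: 0.0948
t 1.23 pos [ 623.2 -301.4  180.2] yawx 87.0 open 94.8 F [-0.5 -0.4 -0.2]
[ 621.8 -306.5] [43.1 42.8] 53.6 46.4 [ 56  88 116] 1393
[ 415.5 -298.6] [30.5 14.9] 84.7 38.0 [42 72 99] 372
[ 617. -216.] [39.9 44.3] 76.4 52.8 [ 75 104  61] 2025
[ 755.4 -164.8] [25.6 70.2] 64.0 96.6 [ 9 41 77] 799
```

View pics/w1.png

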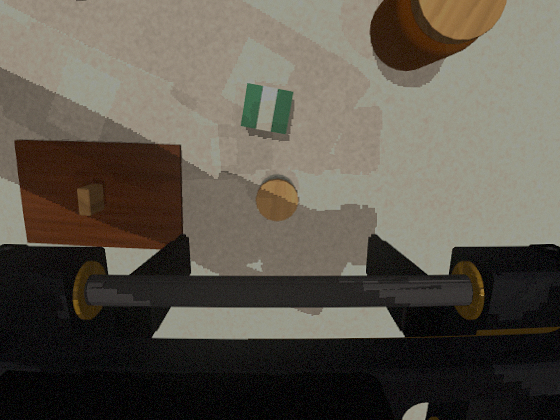

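Wrist agrees with the scene camera: jar at pixel (277,200) = (622,-306) mm. Grasp it.

```bash
python3 -m inch '[[[-0.13,-0.5,-3.3,0,0],[0,0,-3.3,0,0],[0,0,-3.3,0,0],[0,0,-3.3,0,0],[0,0,-3.4,0,0]]]' 20
python3 -m inch '[[[0,0,0,0,0],[0,0,0,0,1],[0,0,0,0,1],[0,0,0,0,1],[0,0,0,0,1]]]' 20
python3 -m inch '[[[0,0,0,0,1],[0,0,0,0,1],[0,0,0,0,1],[0,0,0,0,1],[0,0,0,0,1]]]' 20
python3 -m inch '[[[0,0,2,0,1],[0,0,3,0,1],[0,0,3,0,1],[0,0,3,0,1],[0,0,2,0,1]]]' 20
```

```text
time: 1.7
position: [0.6171, -0.3122, 0.0136]
tool_rot: [2.289, 2.151, -0.001]
contact_force: [-0.8, -0.2, -0.0]
opening: 0.0953
time: 2.12
position: [0.62, -0.3126, 0.0186]
tool_rot: [2.284, 2.15, 0.002]
contact_force: [-0.5, -0.1, -0.1]
opening: 0.0737
time: 2.53
position: [0.6181, -0.3112, 0.015]
tool_rot: [2.287, 2.154, 0.0]
contact_force: [0.1, 0.5, 0.4]
opening: 0.041
time: 2.95
position: [0.6192, -0.3118, 0.1486]
tool_rot: [2.284, 2.151, 0.002]
contact_force: [1.0, 0.0, 0.1]
opening: 0.007
```

```bash
python3 -m inch '[[[0,0,1,0,0],[0,0,1,0,0],[0,0,0,0,0],[0,0,0,0,0],[0,0,0,0,0]]]'
python3 - <<'E'
from h import *
pose()
for n in("wrist","scene"):
    im,X,c=snap(n); cv2.imwrite(f"pics/{n}2.png",im); print(n)
    for o in objs(X,im,zhi=.06): print(*o)
pose()
E
```

```text
time: 3.37
position: [0.6171, -0.3106, 0.1625]
tool_rot: [-2.285, -2.151, 0.001]
contact_force: [-0.7, 0.3, -0.0]
opening: 0.0351
t 3.37 pos [ 617.1 -310.6  162.5] yawx 86.6 open 35.1 F [-0.7  0.3 -0. ]
wrist
[ 621.7 -306.5] [43.3 42.5] 87.4 46.4 [ 75 118 154] 1564
[ 414.8 -298.7] [31.2 14.9] 84.9 38.0 [ 51  84 114] 406
[ 617.  -215.6] [40.4 44.3] 76.8 52.8 [ 89 122  72] 2292
scene
[ 622.5 -307.1] [41.3 42.3] 41.8 47.0 [ 79 119 157] 524
[ 415.3 -299.9] [30.3 14.6] 89.1 38.7 [ 55  84 111] 114
[ 623.3 -218.7] [41.6 32.5] 76.7 53.2 [ 81 102  77] 382
[552.  -57.5] [254.7 118.6] 30.7 56.7 [39 59 79] 259
[467.7 -34.6] [41.1 45.6] 84.0 58.7 [ 75 103  59] 311
[492.9  41.8] [217.8  90.7] 28.0 57.1 [39 59 79] 235
[470.7  26.9] [42.8 42.9] 3.9 56.3 [22 21 21] 238
[759.8 179.4] [81.4 33.4] 11.5 56.9 [ 93 102 108] 95
[520.1 194. ] [54.3 42.6] 84.5 33.2 [ 44 163 184] 254
[395.2 190.6] [40.5 44.8] 65.4 50.8 [22 20 21] 164
[749.5 236.3] [64.  19.3] 9.0 56.8 [ 94 103 109] 75
[413.  296.9] [40.9 50.5] 23.6 33.5 [ 30  41 183] 157
[610.1 303.7] [51.9 41.5] 50.7 33.1 [ 33 102 184] 219
[522.8 318.4] [41.5 41.8] 38.6 44.0 [ 95  82 190] 162
t 3.47 pos [ 617.2 -310.7  162.6] yawx 86.6 open 42.9 F [0.4 0.1 1.2]
```

View pics/scene2.png

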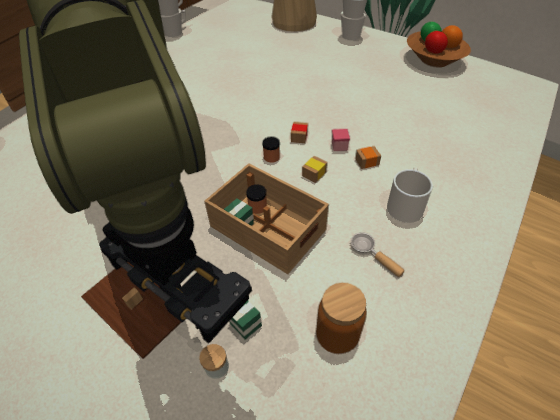

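```bash
python3 -m inch '[[[0.45,0.42,-3,0,0],[0,0,-3,0,0],[0,0,-3,0,0],[0,0,-3,0,0],[0,0,-2.9,0,0]]]' 20
python3 -m inch '[[[0,0,0,0,0],[0,0,0,0,0.3],[0,0,0,0,0.3],[0,0,0,0,0.3],[0,0,0,0,0.3]]]' 20
python3 - <<'E'
from h import *
pose(); im,X,c=snap("scene"); cv2.imwrite("pics/s3.png",cv2.resize(im[250:420,100:340],None,fx=3,fy=3)); 
p=np.array(sense()["position"]); print(cv2.projectPoints(np.array([p,p+[0,0,.019],[.6217,-.3065,.046]]),cv2.Rodrigues(c[2])[0],c[3],c[0],c[1])[0].round(1).tolist())
E
```

```text
time: 3.88
position: [0.6216, -0.3064, 0.0131]
tool_rot: [-2.286, -2.152, 0.001]
contact_force: [-0.3, -0.3, 0.5]
opening: 0.0763
time: 4.3
position: [0.6244, -0.308, 0.019]
tool_rot: [2.284, 2.151, 0.002]
contact_force: [0.3, -0.4, 0.5]
opening: 0.069
t 4.30 pos [ 624.4 -308.    19. ] yawx 86.6 open 69.0 F [ 0.3 -0.4  0.5]
[[[215.5, 362.8]], [[213.7, 358.6]], [[212.3, 355.2]]]
```

View pics/s3.png

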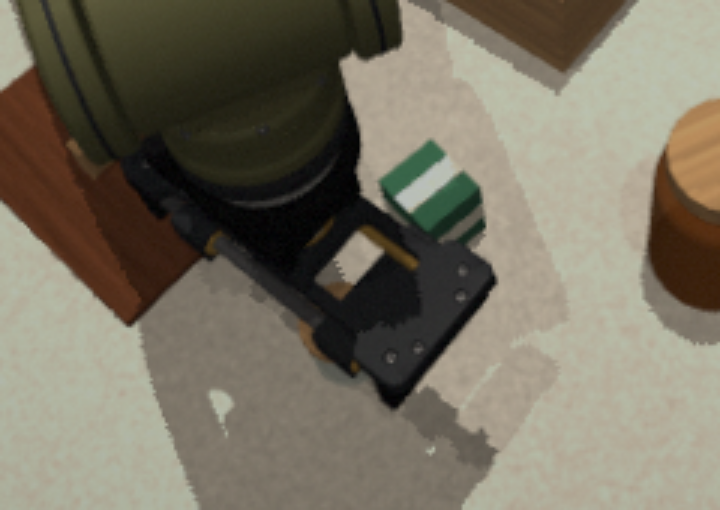

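The gripper is at the right place around the jar. Close with more time and watch the opening.

```bash
python3 -m inch '[[[0,0,-0.3,0,0.7],[0,0,0,0,0.7],[0,0,0,0,0.7],[0,0,0,0,0.7],[0,0,0,0,0.7]]]' 20
python3 -m inch '[[[0,0,0,0,0.7],[0,0,0,0,0.7],[0,0,0,0,0.7],[0,0,0,0,0.7],[0,0,0,0,0.7]]]' 20
python3 -m inch '[[[0,0,0.5,0,0.7],[0,0,1,0,0.7],[0,0,1.5,0,0.7],[0,0,2,0,0.7],[0,0,0,0,0.7]]]' 20
```

```text
time: 4.77
position: [0.6226, -0.307, 0.0129]
tool_rot: [-2.287, -2.154, 0.0]
contact_force: [-0.4, 0.0, 0.8]
opening: 0.0385
time: 5.18
position: [0.6226, -0.307, 0.0129]
tool_rot: [-2.287, -2.154, 0.0]
contact_force: [-0.1, 0.4, -0.0]
opening: 0.0281
time: 5.6
position: [0.626, -0.309, 0.0698]
tool_rot: [2.28, 2.147, 0.004]
contact_force: [0.8, -0.2, 0.7]
opening: 0.0286
```

```bash
python3 - <<'E'
from h import *
pose()
im,X,c=snap("wrist"); cv2.imwrite(f"pics/w4.png",im)
for o in objs(X,im,zhi=.06): print(*o)
im,X,c=snap("side"); cv2.imwrite(f"pics/d4.png",cv2.resize(im[100:280,140:420],None,fx=2.8,fy=2.8))
for o in objs(X,im,zhi=.06)[:3]: print(*o)
pose()
E
```

```text
t 5.60 pos [ 626.  -309.    69.8] yawx 86.6 open 28.6 F [ 0.8 -0.2  0.7]
[ 621.7 -306.5] [43.  43.1] 2.4 46.3 [ 49  75 100] 2863
[ 616.7 -215.9] [40.4 44.7] 77.2 52.8 [ 88 121  70] 4720
[ 617.8 -305.3] [37.2 41.8] 71.4 47.9 [ 39  70 102] 104
[ 614.2 -216. ] [45.1 44.3] 76.7 53.8 [ 71 102  70] 156
[ 755.7 -118.5] [77.5 33.7] 19.0 56.6 [13 37 72] 84
t 5.70 pos [ 624.  -307.8   65.6] yawx 86.6 open 28.6 F [-1.   0.3 -1.3]
```

View pics/w4.png

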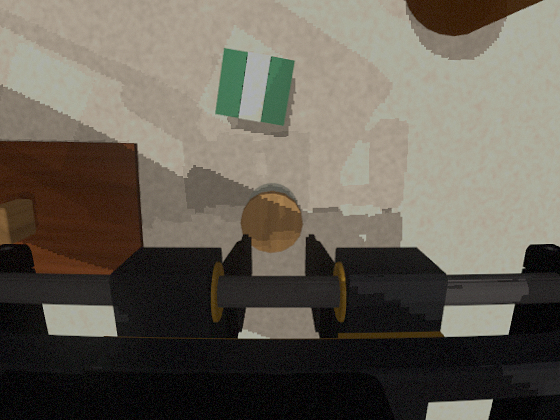

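```bash
python3 - <<'E'
from h import *
m=camera_model("wrist"); T=np.array(m["T_tool_cam"]); print(T.round(3))
c=cam("wrist"); im,dep=capture("wrist"); K=np.array(m["K"]);d=np.array(m["dist_coeffs"])
Rt=np.linalg.inv(T); print(cv2.projectPoints(np.array([[0,0,0.],[0,.0143,0],[0,-.0143,0],[0,0,-.019]]),cv2.Rodrigues(Rt[:3,:3])[0],Rt[:3,3],K,d)[0].round(0).tolist())
# cloud in tool frame
X=cloud((K,d,Rt[:3,:3],Rt[:3,3]),dep)
for v in (238,245,255,270,290,320): print(v,[(u,(X[v,u]*1000).round(0).tolist()) for u in (230,243,280,314,325)])
P=X.reshape(-1,3);k=(P[:,2]>-.09)&(P[:,2]<.012)&(abs(P[:,1])<.05);Q=P[k]*1000
print(Q[:,2].max(),np.percentile(Q,[1,50,99],axis=0))
E
```

```text
[[-0.001 -0.971 -0.24   0.069]
 [ 1.    -0.001  0.    -0.   ]
 [-0.    -0.24   0.971 -0.203]
 [ 0.     0.     0.     1.   ]]
[[[278.0, 238.0]], [[301.0, 238.0]], [[255.0, 238.0]], [[278.0, 248.0]]]
238 [(230, [-23.0, -40.0, 66.0]), (243, [13.0, -18.0, -40.0]), (280, [-7.0, 1.0, 20.0]), (314, [13.0, 18.0, -39.0]), (325, [-23.0, 39.0, 67.0])]
245 [(230, [-29.0, -40.0, 66.0]), (243, [13.0, -17.0, -50.0]), (280, [-13.0, 1.0, 21.0]), (314, [13.0, 17.0, -50.0]), (325, [-29.0, 40.0, 67.0])]
255 [(230, [13.0, -21.0, -63.0]), (243, [13.0, -16.0, -62.0]), (280, [-19.0, 1.0, 19.0]), (314, [13.0, 16.0, -62.0]), (325, [13.0, 21.0, -63.0])]
270 [(230, [13.0, -19.0, -80.0]), (243, [12.0, -14.0, -76.0]), (280, [-51.0, 2.0, 66.0]), (314, [12.0, 14.0, -77.0]), (325, [13.0, 19.0, -79.0])]
290 [(230, [30.0, -12.0, -128.0]), (243, [30.0, -9.0, -128.0]), (280, [30.0, 0.0, -128.0]), (314, [30.0, 9.0, -128.0]), (325, [29.0, 12.0, -127.0])]
320 [(230, [7.0, -16.0, -105.0]), (243, [-8.0, -14.0, -82.0]), (280, [-101.0, 2.0, 68.0]), (314, [-5.0, 14.0, -85.0]), (325, [6.0, 16.0, -103.0])]
11.994114435420835 [[ -8.53173481 -22.41094929 -89.27438353]
 [ 12.68913232 -13.99181519 -65.62713576]
 [103.3520058   22.02597319  11.90601553]]
```

View pics/d4.png

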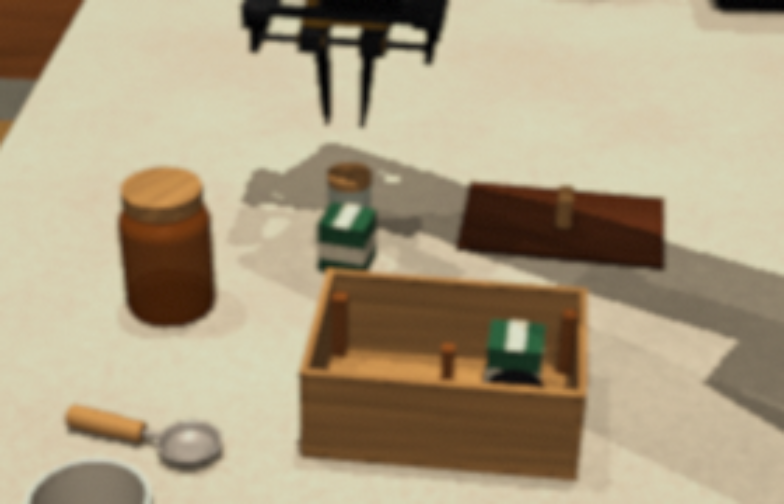

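```bash
python3 - <<'E'
from h import *
pose(); p=np.array(sense()["position"]); c=cam("side")
q=p+np.array([[0,0,0],[0,0,.019],[0,0,.04],[0,0,.06]])
print(cv2.projectPoints(q,cv2.Rodrigues(c[2])[0],c[3],c[0],c[1])[0].round(1).tolist())
im,X,_=snap("side")
for v in range(138,150): print(v,[(X[v,u]*1000).round(0).tolist() for u in (255,257,269,271)])
im,X,_=snap("wrist"); print({k:v for k,v in camera_model("wrist").items() if k not in("K",)}.keys()); import cell; print([k for k in dir(cell) if not k.startswith('_')])
for v in range(224,244,2): print(v,(X[v,243]*1000).round(0).tolist(),(X[v,250]*1000).round(0).tolist())
E
```

```text
t 5.75 pos [ 622.9 -307.2   63.8] yawx 86.6 open 28.8 F [ 0.3 -0.2  0.3]
[[[262.9, 155.8]], [[262.9, 149.5]], [[262.9, 142.4]], [[262.8, 135.5]]]
138 [[643.0, -298.0, 120.0], [637.0, -297.0, 121.0], [606.0, -295.0, 123.0], [601.0, -292.0, 125.0]]
139 [[643.0, -300.0, 116.0], [638.0, -300.0, 117.0], [606.0, -298.0, 119.0], [601.0, -293.0, 121.0]]
140 [[665.0, -521.0, -0.0], [637.0, -294.0, 117.0], [606.0, -299.0, 115.0], [601.0, -296.0, 117.0]]
141 [[664.0, -511.0, 2.0], [637.0, -298.0, 112.0], [606.0, -297.0, 114.0], [601.0, -295.0, 115.0]]
142 [[663.0, -500.0, 4.0], [637.0, -298.0, 109.0], [606.0, -297.0, 111.0], [601.0, -295.0, 112.0]]
143 [[663.0, -500.0, 0.0], [638.0, -298.0, 106.0], [606.0, -296.0, 108.0], [601.0, -296.0, 108.0]]
144 [[663.0, -498.0, -2.0], [638.0, -298.0, 103.0], [606.0, -297.0, 105.0], [602.0, -307.0, 100.0]]
145 [[661.0, -481.0, 4.0], [638.0, -298.0, 100.0], [606.0, -293.0, 104.0], [613.0, -483.0, 4.0]]
146 [[661.0, -480.0, 1.0], [655.0, -481.0, 0.0], [606.0, -299.0, 98.0], [613.0, -484.0, 1.0]]
147 [[661.0, -475.0, 0.0], [655.0, -477.0, -1.0], [618.0, -475.0, 2.0], [612.0, -472.0, 3.0]]
148 [[659.0, -462.0, 4.0], [653.0, -463.0, 3.0], [618.0, -476.0, -2.0], [612.0, -473.0, -0.0]]
149 [[659.0, -462.0, 0.0], [653.0, -460.0, 1.0], [617.0, -459.0, 4.0], [612.0, -464.0, 1.0]]
dict_keys(['dist_coeffs', 'T_tool_cam'])
['Unreachable', 'camera_model', 'capture', 'close_job', 'grip_point_offset', 'sense']
224 [593.0, -314.0, 0.0] [603.0, -302.0, 46.0]
226 [593.0, -316.0, 0.0] [603.0, -303.0, 45.0]
228 [593.0, -318.0, -1.0] [603.0, -304.0, 46.0]
230 [593.0, -320.0, -0.0] [603.0, -306.0, 45.0]
232 [592.0, -321.0, -0.0] [603.0, -308.0, 45.0]
234 [592.0, -323.0, -1.0] [603.0, -308.0, 47.0]
236 [605.0, -293.0, 98.0] [603.0, -310.0, 46.0]
238 [605.0, -293.0, 102.0] [608.0, -295.0, 97.0]
240 [606.0, -292.0, 106.0] [608.0, -295.0, 100.0]
242 [606.0, -293.0, 108.0] [609.0, -294.0, 104.0]
```

Both cameras show the real fingertips about 34 mm above the reported TCP (tips at z≈98, reading 64). The first grasp therefore closed above the jar. I'll work with that offset from here: tip z = reading + 34.

```bash
python3 -c "
from cell import *; print(grip_point_offset)"
python3 -m inch '[[[0,0,0,0,0.2],[0,0,0,0,0.2],[0,0,0,0,0.2],[0,0,0,0,0.2],[0,0,0,0,0.2]]]' 20
python3 -m inch '[[[0,0,0,0,0.2],[0,0,-2,0,0.2],[0,0,-2,0,0.2],[0,0,-1.5,0,0.2],[0,0,-1.5,0,0.2]]]' 20
python3 -m inch '[[[0,0,-1,0,0.2],[0,0,-0.5,0,0.2],[0,0,0,0,0.2],[0,0,0,0,0.2],[0,0,0,0,0.2]]]' 20
```

```text
0.0188
time: 6.27
position: [0.6225, -0.307, 0.0626]
tool_rot: [-2.287, -2.153, 0.0]
contact_force: [-0.2, -1.3, 0.5]
opening: 0.0564
time: 6.68
position: [0.6223, -0.3068, -0.0084]
tool_rot: [-2.287, -2.153, 0.0]
contact_force: [0.2, -0.4, 0.3]
opening: 0.0758
time: 7.1
position: [0.6235, -0.3076, -0.0208]
tool_rot: [2.286, 2.152, 0.001]
contact_force: [-0.2, -1.0, -0.1]
opening: 0.0762
```

```bash
python3 -m inch '[[[0,0,0,0,0.6],[0,0,0,0,0.6],[0,0,0,0,0.6],[0,0,0,0,0.6],[0,0,0,0,0.6]]]' 20
python3 -m inch '[[[0,0,0,0,0.7],[0,0,0,0,0.7],[0,0,0,0,0.7],[0,0,0,0,0.7],[0,0,0,0,0.7]]]' 20
python3 -m inch '[[[0,0,1,0,0.7],[0,0,1.5,0,0.7],[0,0,2,0,0.7],[0,0,2.5,0,0.7],[0,0,0,0,0.7]]]' 20
python3 - <<'E'
from h import *
im,X,c=snap("wrist"); pose()
for o in objs(X,im,zlo=.03,zhi=.13): print(*o)
E
```

```text
time: 7.52
position: [0.6227, -0.3071, -0.0218]
tool_rot: [2.287, 2.154, 0.0]
contact_force: [0.3, -0.5, -0.9]
opening: 0.0477
time: 7.93
position: [0.6225, -0.307, -0.0219]
tool_rot: [-2.287, -2.154, 0.0]
contact_force: [-1.0, 0.0, 1.2]
opening: 0.044
time: 8.35
position: [0.6267, -0.3093, 0.0557]
tool_rot: [2.279, 2.146, 0.005]
contact_force: [1.5, 0.1, -0.2]
opening: 0.0437
t 8.40 pos [ 625.7 -308.7   53.1] yawx 86.6 open 43.9 F [-0.4  0.2 -1.1]
[ 625.  -324.6] [11.8 35.8] 87.3 123.9 [43 71 96] 1231
[ 626.7 -295.4] [17.8 61.9] 86.0 123.7 [43 71 96] 3297
[ 616.7 -215.8] [40.6 44.6] 77.4 52.8 [ 90 123  71] 5411
```

Jar held (opening 44 mm, top at z≈124). Carry it over the x+ / y- compartment.

```bash
python3 -m inch '[[[0,0,2.5,0,0.7],[0,0,2.5,0,0.7],[-0.75,3.76,0,0,0.7],[-0.75,3.76,0,0,0.7],[-0.75,3.76,0,0,0.7]]]' 20
python3 -m inch '[[[-0.75,3.76,0,0,0.7],[-0.75,3.76,0,0,0.7],[-0.75,3.76,0,0,0.7],[-0.75,3.76,0,0,0.7],[0,0,0,0,0.7]]]' 20
python3 -m inch '[[[0,0,0,0,0.7],[0,0,0,0,0.7],[0,0,0,0,0.7]]]' 20
python3 - <<'E'
from h import *
pose();im,X,c=snap("wrist"); cv2.imwrite("pics/w5.png",im)
P=X.reshape(-1,3); m=(abs(P[:,2]-.082)<.004)&(P[:,0]>.38)&(P[:,0]<.66)&(abs(P[:,1])<.12); 
print("rim",cv2.minAreaRect((P[m,:2]*1000).astype(np.float32)))
m=(P[:,2]>.1)&(P[:,2]<.18)&(abs(P[:,0]-.57)<.05)&(abs(P[:,1]+.04)<.05);print(np.percentile(P[m,2],[50,90,99]))
E
```

```text
time: 8.82
position: [0.5993, -0.1933, 0.0972]
tool_rot: [-2.288, -2.151, -0.0]
contact_force: [0.8, 0.7, -1.0]
opening: 0.0438
time: 9.23
position: [0.5676, -0.038, 0.0962]
tool_rot: [-2.278, -2.157, 0.0]
contact_force: [0.4, -0.5, -2.3]
opening: 0.0437
time: 9.48
position: [0.5701, -0.0447, 0.0974]
tool_rot: [-2.288, -2.152, 0.001]
contact_force: [-0.3, -0.1, -1.8]
opening: 0.0437
t 9.48 pos [570.1 -44.7  97.4] yawx 86.5 open 43.7 F [-0.3 -0.1 -1.8]
rim ((520.7429809570312, -3.9950790405273438), (139.3358154296875, 213.697509765625), 87.15560150146484)
[0.16448438 0.16667027 0.17865653]
```

View pics/w5.png

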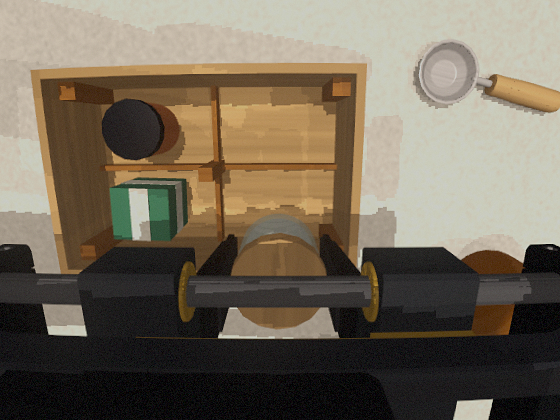

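Jar hangs centrally over the free compartment (pixel 278,280); lower, release, rise.

```bash
python3 -m inch '[[[0,0,-3,0,0.7],[0,0,-3,0,0.7],[0,0,-2.5,0,0.7],[0,0,-1.2,0,0.7],[0,0,-0.8,0,0.7]]]' 20
python3 -m inch '[[[0,0,-0.5,0,0.7],[0,0,-0.3,0,0.7],[0,0,0,0,0.7],[0,0,0,0,0.7]]]' 20
python3 -m inch '[[[0,0,0,0,0.37],[0,0,0,0,0.37],[0,0,0,0,0.37],[0,0,0,0,0.37]]]' 20
python3 -m inch '[[[0,0,1,0,0.37],[0,0,3,0,0.37],[0,0,3,0,0.37],[0,0,3,0,0.3],[0,0,3,0,0.2]]]' 20
```

```text
time: 9.95
position: [0.5687, -0.0446, -0.0094]
tool_rot: [-2.287, -2.15, 0.003]
contact_force: [-0.1, -0.1, -1.9]
opening: 0.0438
time: 10.28
position: [0.5713, -0.0441, -0.0137]
tool_rot: [2.286, 2.152, 0.002]
contact_force: [0.1, 0.3, -1.8]
opening: 0.0439
time: 10.62
position: [0.5707, -0.0438, -0.0143]
tool_rot: [2.286, 2.153, 0.001]
contact_force: [-0.8, 0.2, 0.5]
opening: 0.0594
time: 11.03
position: [0.57, -0.0438, 0.1172]
tool_rot: [2.287, 2.154, 0.0]
contact_force: [0.6, -0.0, -0.4]
opening: 0.0684
```

```bash
python3 -m inch '[[[-0.62,3.68,0.5,0,0.1],[-0.62,3.68,0.5,0,0.1],[-0.62,3.68,0.5,0,0.1],[-0.62,3.68,0.5,0,0.1],[-0.62,3.68,0.5,0,0.1]]]' 20
python3 -m inch '[[[-0.62,3.68,0.5,0.1,0.1],[-0.62,3.68,0.5,0.125,0.1],[-0.62,3.68,0,0.125,0.1],[0,0,0,0.125,0.1],[0,0,0,0.125,0.1]]]' 20
python3 -m inch '[[[0,0,0,0.125,0.1],[0,0,0,0,0.1],[0,0,0,0,0.1]]]' 20
python3 - <<'E'
from h import *
pose();im,X,c=snap("wrist"); cv2.imwrite("pics/w6.png",im)
for o in objs(X,im,zhi=.07): print(*o)
im,X,c=snap("scene"); print("scene")
for o in objs(X,im,zhi=.07): print(*o)
pose()
E
```

```text
time: 11.45
position: [0.5387, 0.1417, 0.1415]
tool_rot: [2.287, 2.153, 0.002]
contact_force: [1.1, 0.5, 0.1]
opening: 0.0855
time: 11.87
position: [0.5199, 0.2529, 0.1511]
tool_rot: [1.534, 2.741, 0.001]
contact_force: [-0.3, -0.4, 0.4]
opening: 0.0857
time: 12.12
position: [0.5206, 0.2507, 0.1507]
tool_rot: [1.379, 2.822, 0.001]
contact_force: [-0.3, 0.2, -0.3]
opening: 0.0857
t 12.12 pos [520.6 250.7 150.7] yawx 127.9 open 85.7 F [-0.3  0.2 -0.3]
[519.4 195.9] [51.  40.7] 85.9 32.7 [  0  98 126] 1944
[394.5 192. ] [43.4 42.9] 67.5 50.2 [30 32 34] 1750
[610.1 305.1] [50.7 41.3] 50.1 32.9 [  5  82 151] 2037
[522.4 321.8] [41.9 42.3] 37.7 44.4 [ 83  74 148] 2157
[407.  349.2] [41.1 51. ] 22.0 32.9 [ 32  42 152] 2755
scene
[ 415.5 -300.1] [29.7 16.2] 86.7 38.3 [ 66 101 135] 112
[ 616.6 -217.2] [41.8 45.1] 76.3 53.2 [62 86 48] 556
[551.  -58.3] [255.7 119.1] 30.3 65.9 [30 48 64] 326
[496.1  40.7] [227.  105.8] 27.0 65.9 [31 48 65] 321
[573.2 -41. ] [33.5 41.9] 88.8 52.7 [ 76 117 155] 248
[468.2 -34.6] [40.6 46.5] 82.9 59.1 [58 82 46] 314
[470.6  26.2] [42.1 42.5] 86.4 56.4 [15 14 15] 239
[757.9 181.9] [82.3 35.9] 8.5 65.2 [72 80 85] 112
[520.3 195. ] [52.3 41.3] 85.4 33.0 [ 23  87 111] 258
[396.4 191.1] [40.  46.3] 35.0 50.9 [15 13 14] 167
[751.8 234.6] [69.8 26.5] 4.4 66.1 [72 80 85] 85
[609.7 303.6] [51.9 44. ] 50.7 33.5 [ 24  74 140] 211
[522.8 318.5] [42.2 42.3] 37.6 44.0 [ 61  52 123] 169
[409.5 346.7] [40.4 54.6] 22.2 31.8 [ 28  41 130] 171
t 12.22 pos [520.6 250.5 150.4] yawx 127.9 open 85.4 F [-0.1 -0.5  0.2]
```

Red snack was knocked to (408,348). The jar stands in its compartment (top 52 mm). Grasp the tub.

```bash
python3 -m inch '[[[0.2,3.5,0,0,0.15],[0,3.5,0,0,0.15],[0,0,-3.5,0,0.15],[0,0,-3.5,0,0.15],[0,0,-3,0,0.15]]]' 20
python3 -m inch '[[[0,0,-3,0,0.15],[0,0,-2.2,0,0.15],[0,0,-1.3,0,0.15],[0,0,-0.7,0,0.15],[0,0,0,0,0.15]]]' 20
python3 -m inch '[[[0,0,0,0,0.7],[0,0,0,0,0.7],[0,0,0,0,0.7],[0,0,0,0,0.7],[0,0,0,0,0.7]]]' 20
python3 -m inch '[[[0,0,0,0,0.7],[0,0,0,0,0.7],[0,0,0,0,0.7],[0,0,0,0,0.7]]]' 20
python3 -m inch '[[[0,0,1,0,0.7],[0,0,2,0,0.7],[0,0,3,0,0.7],[0,0,3,0,0.7],[0,0,3,0,0.7]]]' 20
```

```text
time: 12.63
position: [0.5225, 0.321, 0.0488]
tool_rot: [1.376, 2.824, 0.001]
contact_force: [-0.3, -1.0, -1.6]
opening: 0.0811
time: 13.05
position: [0.5218, 0.32, -0.0233]
tool_rot: [-1.376, -2.823, 0.003]
contact_force: [0.3, -0.6, -0.0]
opening: 0.0807
time: 13.47
position: [0.5232, 0.3209, -0.0209]
tool_rot: [1.374, 2.824, 0.002]
contact_force: [0.1, 0.2, -0.2]
opening: 0.053
time: 13.8
position: [0.5227, 0.3207, -0.0216]
tool_rot: [1.375, 2.825, 0.0]
contact_force: [-0.7, -0.2, 2.5]
opening: 0.0423
time: 14.22
position: [0.522, 0.3203, 0.0991]
tool_rot: [-1.374, -2.824, 0.001]
contact_force: [-0.2, -0.3, -0.6]
opening: 0.0418
```

```bash
python3 -m inch '[[[0.64,-3.71,0,-0.0895,0.7],[0.64,-3.71,0,-0.0895,0.7],[0.64,-3.71,0,-0.0895,0.7],[0.64,-3.71,0,-0.0895,0.7]]]' 20
python3 -m inch '[[[0.64,-3.71,0,-0.0895,0.7],[0.64,-3.71,0,-0.0895,0.7],[0.64,-3.71,0,-0.0895,0.7],[0.64,-3.71,0,-0.0895,0.7],[0,0,0,0,0.7]]]' 20
python3 -m inch '[[[0,0,0,0,0.7],[0,0,0,0,0.7],[0,0,0,0,0.7]]]' 20
python3 - <<'E'
from h import *
pose();im,X,c=snap("wrist"); cv2.imwrite("pics/w7.png",im)
E
```

```text
time: 14.55
position: [0.548, 0.1709, 0.0987]
tool_rot: [1.86, 2.531, 0.001]
contact_force: [1.6, 0.3, -1.1]
opening: 0.0421
time: 14.97
position: [0.5745, 0.0181, 0.0986]
tool_rot: [2.284, 2.153, -0.001]
contact_force: [-0.4, 0.8, -0.7]
opening: 0.0417
time: 15.22
position: [0.5734, 0.0248, 0.098]
tool_rot: [-2.275, -2.166, -0.0]
contact_force: [-0.1, -0.0, -1.2]
opening: 0.0421
t 15.22 pos [573.4  24.8  98. ] yawx 87.2 open 42.1 F [-0.1 -0.  -1.2]
```

View pics/w7.png

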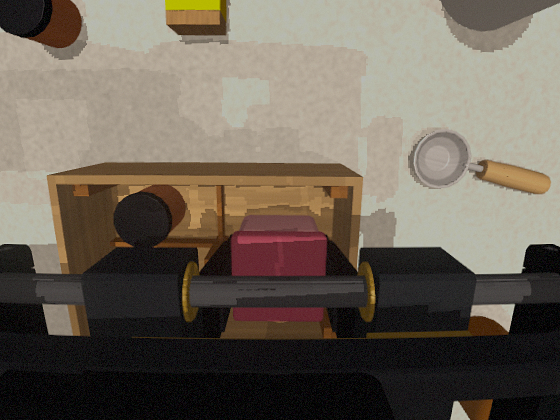

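Tub hangs over the free compartment (pixel 280,275); lower and release.

```bash
python3 -m inch '[[[0,0,-3,0,0.7],[0,0,-3,0,0.7],[0,0,-2.5,0,0.7],[0,0,-1.2,0,0.7],[0,0,-0.8,0,0.7]]]' 20
python3 -m inch '[[[0,0,-0.5,0,0.7],[0,0,-0.3,0,0.7],[0,0,0,0,0.7],[0,0,0,0,0.7]]]' 20
python3 -m inch '[[[0,0,0,0,0.37],[0,0,0,0,0.37],[0,0,0,0,0.37],[0,0,0,0,0.37]]]' 20
python3 -m inch '[[[0,0,1,0,0.37],[0,0,3,0,0.37],[0,0,4,0,0.37],[0,0,4,0,0.3],[0,0,4,0,0.2]]]' 20
python3 -m inch '[[[0,-2,2,0,0.2],[0,-2,2,0,0.2],[0,-2,1,0,0.2],[0,0,0,0,0.2],[0,0,0,0,0.2]]]' 20
python3 - <<'E'
from h import *
pose();im,X,c=snap("wrist"); cv2.imwrite("pics/w8.png",im); np.save("w8.npy",X)
P=X.reshape(-1,3)*1000; m=(abs(P[:,2]-82)<4)&(P[:,0]>380)&(P[:,0]<660)&(abs(P[:,1])<120); 
Q=P[m,:2]; print("rim",cv2.minAreaRect(Q.astype(np.float32)))
for o in objs(X,im,zlo=.045,zhi=.075): print(*o)
E
```

```text
time: 15.68
position: [0.572, 0.025, -0.0092]
tool_rot: [-2.273, -2.164, 0.004]
contact_force: [-0.1, 0.9, -0.8]
opening: 0.042
time: 16.02
position: [0.5748, 0.0238, -0.0137]
tool_rot: [2.276, 2.163, 0.002]
contact_force: [-0.9, -0.3, -0.6]
opening: 0.0419
time: 16.35
position: [0.5741, 0.0237, -0.0145]
tool_rot: [2.277, 2.163, 0.001]
contact_force: [0.8, -0.7, 0.7]
opening: 0.0588
time: 16.77
position: [0.5732, 0.0238, 0.1473]
tool_rot: [-2.277, -2.164, 0.0]
contact_force: [0.5, 0.2, 0.7]
opening: 0.0685
time: 17.18
position: [0.5741, -0.0368, 0.1965]
tool_rot: [2.278, 2.161, 0.003]
contact_force: [-0.6, 0.6, 0.1]
opening: 0.0761
t 17.18 pos [574.1 -36.8 196.5] yawx 87.0 open 76.1 F [-0.6  0.6  0.1]
rim ((520.44140625, -6.489593505859375), (143.1145477294922, 213.348388671875), 86.7414779663086)
[ 618.8 -205.7] [21.  45.3] 78.1 52.4 [ 75 104  58] 523
[520.3  -6.6] [131.3 202.3] 86.5 71.9 [36 55 74] 1091
[571.8 -43.6] [42.9 42.8] 11.4 52.4 [ 86 139 174] 1315
[467.  -33.9] [40.8 44.8] 84.8 58.7 [ 75 106  61] 1636
[575.3  25.4] [42.  41.9] 87.0 50.4 [101  91 173] 1761
[468.7  28.7] [42.8 42.6] 61.5 56.4 [34 37 42] 1476
```

View pics/w8.png

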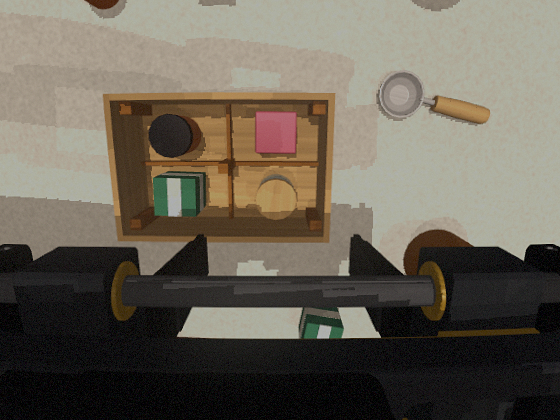

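The bottom layer is complete: tin (170,135), tea (178,195), jar (277,198) and tub (276,132) stand in four compartments. Box at (520.4,-6.5), yaw -3.3°. On to the divider.

```bash
python3 -m inch '[[[-1.75,-3.3,-0.3,-0.004,0.3],[-1.75,-3.3,-0.3,-0.004,0.3],[-1.75,-3.3,-0.3,-0.004,0.3],[-1.75,-3.3,-0.3,-0.004,0.3],[-1.75,-3.3,-0.3,-0.004,0.3]]]' 30
python3 -m inch '[[[-1.75,-3.3,-0.3,-0.004,0.3],[-1.75,-3.3,-0.3,-0.004,0.3],[-1.75,-3.3,-0.3,-0.004,0.3],[-1.75,-3.3,-0.3,-0.004,0.3],[0,0,0,0,0.3]]]'
python3 -m inch '[[[0,0,0,0,0.3],[0,0,0,0,0.3],[0,0,0,0,0.3]]]'
python3 - <<'E'
from h import *
pose();im,X,c=snap("wrist"); cv2.imwrite("pics/w9.png",im)
for o in objs(X,im,zlo=.024,zhi=.07,mina=100): print(*o)
P=X.reshape(-1,3)*1000; 
m=((abs(P[:,2]-6)<5)&(im.reshape(-1,3)[:,0]<60)&(P[:,0]<560)&(P[:,1]<-180)).reshape(im.shape[:2])
m=cv2.morphologyEx(m.astype(np.uint8),cv2.MORPH_OPEN,np.ones((5,5))); n,L,st,_=cv2.connectedComponentsWithStats(m); k=1+st[1:,4].argmax()
print("plate",cv2.minAreaRect(P[(L==k).ravel()][:,:2].astype(np.float32)),st[k])
E
```

```text
time: 17.65
position: [0.4847, -0.2009, 0.1783]
tool_rot: [-2.295, -2.141, 0.001]
contact_force: [0.3, -0.3, -0.3]
opening: 0.0665
time: 18.07
position: [0.4131, -0.336, 0.1658]
tool_rot: [-2.319, -2.115, 0.003]
contact_force: [-0.2, -0.7, -0.9]
opening: 0.0667
time: 18.32
position: [0.4168, -0.3317, 0.1674]
tool_rot: [-2.313, -2.124, -0.001]
contact_force: [-1.1, -0.3, 0.2]
opening: 0.0666
t 18.32 pos [ 416.8 -331.7  167.4] yawx 85.1 open 66.6 F [-1.1 -0.3  0.2]
[ 415.  -298.9] [28.7 12.9] 85.0 38.4 [ 65 107 142] 418
[ 616.6 -216.1] [41.  45.5] 76.8 52.7 [ 77 108  59] 2192
plate ((414.5556640625, -299.0477600097656), (123.49569702148438, 193.91151428222656), 84.61112213134766) [  182   101   185   116 20064]
```

View pics/w9.png

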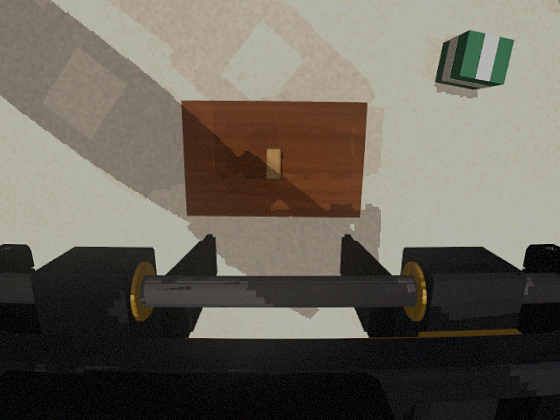

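```bash
python3 -m inch '[[[-0.28,3.27,0,0,0.5],[0,0,-3.5,0,0.5],[0,0,-3.5,0,0.5],[0,0,-3.5,0,0.5],[0,0,-3.5,0,0.5]]]' 35
python3 -m inch '[[[0,0,-2.5,0,0.5],[0,0,-1.3,0,0.5],[0,0,-0.8,0,0.5],[0,0,-0.4,0,0.5],[0,0,0,0,0.5]]]' 35
python3 -m inch '[[[0,0,0,0,0.5],[0,0,0,0,0.5],[0,0,0,0,0.5]]]' 35
python3 - <<'E'
from h import *
pose()
E
```

```text
time: 18.78
position: [0.4145, -0.2992, 0.0272]
tool_rot: [2.312, 2.125, 0.001]
contact_force: [0.3, -0.0, 0.7]
opening: 0.048
time: 19.2
position: [0.4138, -0.2999, -0.0222]
tool_rot: [-2.314, -2.124, -0.0]
contact_force: [0.9, -1.0, -0.0]
opening: 0.0472
time: 19.45
position: [0.4144, -0.3013, -0.0206]
tool_rot: [2.314, 2.121, 0.0]
contact_force: [-0.2, -0.3, -0.3]
opening: 0.0477
t 19.45 pos [ 414.4 -301.3  -20.6] yawx 85.0 open 47.7 F [-0.2 -0.3 -0.3]
```

```bash
python3 -m inch '[[[0,0.15,-0.2,0,1],[0,0,0,0,1],[0,0,0,0,1],[0,0,0,0,1],[0,0,0,0,1]]]' 35
python3 -m inch '[[[0,0,0,0,1],[0,0,0,0,1],[0,0,0,0,1],[0,0,0,0,1],[0,0,0,0,1]]]' 35
python3 -m inch '[[[0,0,0.5,0,1],[0,0,1.5,0,1],[0,0,3,0,1],[0,0,3,0,1],[0,0,3.5,0,1]]]' 35
python3 -m inch '[[[0,0,2,0,1],[0,0,2,0,1],[0,0,2,0,1],[0,0,0,0,1],[0,0,0,0,1]]]' 35
python3 - <<'E'
from h import *
pose();im,X,c=snap("wrist"); cv2.imwrite("pics/w10.png",im)
P=X.reshape(-1,3)*1000; zb=sense()["position"][2]*1000+22
m=(abs(P[:,2]-zb-6)<14)&(abs(P[:,0]-414)<120)&(P[:,1]>-340)&(P[:,1]<-200)
Q=P[m]; print("plate z",np.percentile(Q[:,2],[5,50,95]),cv2.minAreaRect(Q[:,:2].astype(np.float32)))
A=np.c_[Q[:,:2],np.ones(len(Q))]; s=np.linalg.lstsq(A,Q[:,2],rcond=None)[0]; print("slope deg",np.degrees(s[:2]),"ymax",np.percentile(Q[:,1],99.5))
E
```

```text
time: 19.87
position: [0.4134, -0.299, -0.024]
tool_rot: [2.316, 2.123, -0.0]
contact_force: [-0.0, -0.9, -0.3]
opening: 0.0196
time: 20.28
position: [0.4135, -0.2991, -0.024]
tool_rot: [2.316, 2.123, 0.0]
contact_force: [1.2, -0.6, 0.2]
opening: 0.0135
time: 20.7
position: [0.4119, -0.2977, 0.0904]
tool_rot: [-2.313, -2.12, 0.001]
contact_force: [0.8, -0.3, -2.0]
opening: 0.0136
time: 21.12
position: [0.4137, -0.2993, 0.1517]
tool_rot: [2.315, 2.121, 0.0]
contact_force: [-0.2, 0.0, -3.4]
opening: 0.0138
t 21.12 pos [ 413.7 -299.3  151.7] yawx 85.0 open 13.8 F [-0.2  0.  -3.4]
plate z [180.11405357 181.1656989  182.23008715] ((414.3603820800781, -292.0092468261719), (111.41316986083984, 195.7958221435547), 85.36450958251953)
slope deg [ 0.08616134 -0.16701402] ymax -231.83675388536824
```

Plate held level (top z 181, slope <0.2°). Carry it above the box.

```bash
python3 -m inch '[[[1.18,3.24,0,0.003,1],[1.18,3.24,0,0.003,1],[1.18,3.24,0,0.003,1],[1.18,3.24,0,0.003,1],[1.18,3.24,0,0.003,1]]]' 35
python3 -m inch '[[[1.18,3.24,0,0.003,1],[1.18,3.24,0,0.003,1],[1.18,3.24,0,0.003,1],[1.15,3.27,0,0.003,1],[0,0,0,0,1]]]' 35
python3 -m inch '[[[0,0,-2,0,1],[0,0,-2,0,1],[0,0,-1,0,1],[0,0,0,0,1],[0,0,0,0,1]]]' 35
cat > plate.py <<'E'
from h import *
import sys
pose();im,X,c=snap("wrist"); cv2.imwrite(sys.argv[1],im)
P=X.reshape(-1,3)*1000; zt=sense()["position"][2]*1000+30
m=(abs(P[:,2]-zt)<6)&(abs(P[:,0]-520)<130)&(P[:,1]>-80)&(P[:,1]<100)
Q=P[m]; print("plate z",np.percentile(Q[:,2],[5,50,95])); r=cv2.minAreaRect(Q[:,:2].astype(np.float32));print(r)
def edge(Q): # far edge (max y) line + x edges, in box-yaw frame
    a=np.radians(-3.3); u=np.array([np.cos(a),np.sin(a)]); v=np.array([-u[1],u[0]]); U=(Q[:,:2]-[520,-7])@u; V=(Q[:,:2]-[520,-7])@v
    e=[]; 
    for lo in range(-90,90,12):
        k=(U>lo)&(U<lo+12); 
        if k.sum()>5: e.append((lo+6,V[k].max()))
    e=np.array(e); f=np.polyfit(e[:,0],e[:,1],1)
    return "xrange %.1f %.1f mid %.1f | far v at u=0 %.1f slope %.2f deg"%(U.min(),U.max(),(U.min()+U.max())/2,f[1],np.degrees(f[0]))
print("plate",edge(Q))
R=P[(abs(P[:,2]-82)<3.5)&(abs(P[:,0]-520)<130)&(P[:,1]>-90)&(P[:,1]<100)]; print("rim",edge(R),len(R))
E
python3 plate.py pics/w11.png
```

```text
time: 21.58
position: [0.4711, -0.135, 0.1481]
tool_rot: [-2.298, -2.137, 0.003]
contact_force: [-0.4, -0.4, -2.1]
opening: 0.014
time: 22.0
position: [0.5188, -0.0021, 0.1482]
tool_rot: [-2.278, -2.157, 0.001]
contact_force: [-0.3, -0.6, -1.6]
opening: 0.0141
time: 22.42
position: [0.518, -0.0073, 0.0992]
tool_rot: [-2.286, -2.151, 0.004]
contact_force: [-0.4, -0.6, -2.1]
opening: 0.0139
t 22.42 pos [518.   -7.3  99.2] yawx 86.5 open 13.9 F [-0.4 -0.6 -2.1]
plate z [127.68601087 128.77689963 129.85694214]
((518.1932373046875, -2.911998748779297), (116.01948547363281, 195.44085693359375), 86.42141723632812)
plate xrange -99.7 95.7 mid -2.0 | far v at u=0 61.8 slope -0.27 deg
rim xrange -105.6 107.9 mid 1.2 | far v at u=0 71.6 slope 0.07 deg 3303
```

View pics/w11.png

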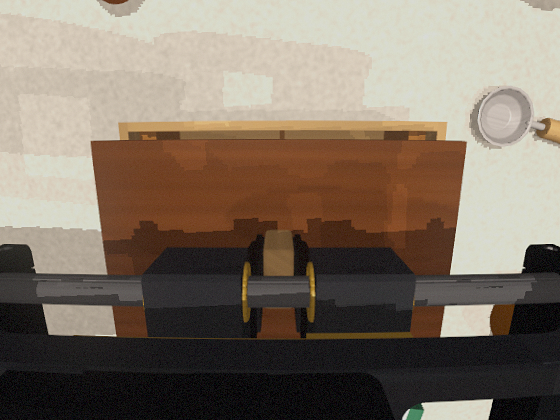

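```bash
python3 -m inch '[[[0.15,0.06,-0.8,0.005,1],[0,0,0,0,1],[0,0,0,0,1],[0,0,0,0,1],[0,0,0,0,1]]]' 35
python3 -m inch '[[[0,0,0,0,1],[0,0,0,0,1],[0,0,0,0,1]]]' 35
python3 plate.py pics/w12.png
```

```text
time: 22.88
position: [0.5212, -0.0066, 0.0935]
tool_rot: [2.281, 2.159, 0.001]
contact_force: [-0.4, -0.5, -2.8]
opening: 0.0139
time: 23.13
position: [0.5209, -0.0065, 0.0931]
tool_rot: [2.281, 2.159, 0.0]
contact_force: [0.6, 0.2, -1.1]
opening: 0.0138
t 23.13 pos [520.9  -6.5  93.1] yawx 86.9 open 13.8 F [ 0.6  0.2 -1.1]
plate z [121.61460764 122.66311265 123.70335303]
((521.3580932617188, -1.9708442687988281), (115.63601684570312, 195.8558349609375), 86.77662658691406)
plate xrange -96.9 99.0 mid 1.0 | far v at u=0 62.8 slope 0.10 deg
rim xrange -105.9 106.9 mid 0.5 | far v at u=0 71.6 slope -0.06 deg 3476
```

Plate aligned to the box within 1 mm in x and y and 0.2° in yaw. Lower gently.

```bash
python3 -m inch '[[[0,0,-0.6,0,1],[0,0,-0.6,0,1],[0,0,-0.6,0,1],[0,0,-0.6,0,1],[0,0,-0.3,0,1]]]' 35
python3 -m inch '[[[0,0,0,0,1],[0,0,0,0,1],[0,0,-0.3,0,1],[0,0,-0.3,0,1],[0,0,-0.3,0,1]]]' 35
python3 -m inch '[[[0,0,-0.3,0,1],[0,0,-0.3,0,1],[0,0,-0.3,0,1],[0,0,-0.2,0,1],[0,0,0,0,1]]]' 35
python3 plate.py pics/w13.png
```

```text
time: 23.6
position: [0.5198, -0.0064, 0.0642]
tool_rot: [-2.28, -2.158, 0.002]
contact_force: [-0.2, -0.4, -2.1]
opening: 0.014
time: 24.02
position: [0.521, -0.0065, 0.057]
tool_rot: [2.281, 2.159, 0.001]
contact_force: [0.2, -0.8, -1.6]
opening: 0.0136
time: 24.43
position: [0.5203, -0.0064, 0.0452]
tool_rot: [-2.281, -2.159, 0.001]
contact_force: [-0.3, 0.0, -2.5]
opening: 0.014
t 24.43 pos [520.3  -6.4  45.2] yawx 86.9 open 14.0 F [-0.3  0.  -2.5]
plate z [73.5805289  74.85447435 81.08871798]
((521.1856689453125, 1.8465957641601562), (126.25687408447266, 213.59193420410156), 86.55573272705078)
plate xrange -106.2 107.6 mid 0.7 | far v at u=0 71.6 slope -0.08 deg
rim xrange -106.2 107.6 mid 0.7 | far v at u=0 71.7 slope -0.09 deg 10278
```

```bash
python3 -m inch '[[[0,0,-0.2,0,1],[0,0,-0.2,0,1],[0,0,-0.1,0,1],[0,0,0,0,1],[0,0,0,0,1]]]' 35
python3 -m inch '[[[0,0,0,0,0.7],[0,0,0,0,0.6],[0,0,0,0,0.6],[0,0,0,0,0.6],[0,0,0,0,0.6]]]' 35
python3 -m inch '[[[0,0,1,0,0.6],[0,0,2,0,0.6],[0,0,3,0,0.6],[0,0,4,0,0.3],[0,0,4,0,0.3]]]' 20
python3 -m inch '[[[0,-2,2,0,0.3],[0,-2,1,0,0.3],[0,0,0,0,0.3],[0,0,0,0,0.3],[0,0,0,0,0.3]]]' 20
python3 - <<'E'
from h import *
pose();im,X,c=snap("wrist"); cv2.imwrite("pics/w14.png",im)
P=X.reshape(-1,3)*1000
a=np.radians(-3.3); u=np.array([np.cos(a),np.sin(a)]); v=np.array([-u[1],u[0]]); U=(P[:,:2]-[520.4,-6.5])@u; V=(P[:,:2]-[520.4,-6.5])@v
for s in(-1,1):
  for t in(-1,1):
    k=(abs(U-s*60)<25)&(abs(V-t*35)<20); print(s,t,np.nanmedian(P[k,2]),k.sum())
m=(abs(P[:,2]-102)<3)&(abs(U)<30)&(abs(V)<40); print("bar",cv2.minAreaRect(P[m,:2].astype(np.float32)))
for o in objs(X,im,zhi=.06): print(*o)
E
```

```text
time: 24.9
position: [0.5207, -0.0065, 0.0409]
tool_rot: [-2.282, -2.159, 0.0]
contact_force: [-0.0, -0.1, -2.6]
opening: 0.0137
time: 25.32
position: [0.5211, -0.0066, 0.0413]
tool_rot: [2.281, 2.159, 0.001]
contact_force: [-0.4, 0.8, -0.2]
opening: 0.0371
time: 25.73
position: [0.5199, -0.0064, 0.1823]
tool_rot: [-2.281, -2.159, 0.002]
contact_force: [0.7, 0.9, 0.2]
opening: 0.0466
time: 26.15
position: [0.5202, -0.0461, 0.2103]
tool_rot: [-2.281, -2.158, 0.001]
contact_force: [0.2, 0.4, 0.7]
opening: 0.0669
t 26.15 pos [520.2 -46.1 210.3] yawx 86.8 open 66.9 F [0.2 0.4 0.7]
-1 -1 326.56879856597334 4675
-1 1 69.51538075690509 2090
1 -1 337.70992693454457 12049
1 1 69.59176325346222 2073
bar ((521.3611450195312, -6.493620872497559), (29.466699600219727, 12.985974311828613), 86.68204498291016)
[ 599.4 -217.9] [24.5 45. ] 22.9 52.3 [ 81 112  62] 386
```

View pics/w14.png

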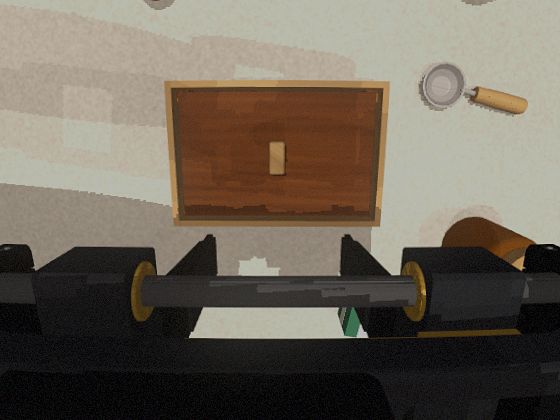

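Plate seated (top 69.5 mm at both visible corners, even gap all round, bar up). Now the snacks, starting with yellow.

```bash
python3 -m inch '[[[-0.03,3.43,-1,-0.003,0.2],[-0.03,3.43,-1,-0.003,0.2],[-0.03,3.43,-1,-0.003,0.2],[-0.03,3.43,-1,-0.003,0.2],[-0.03,3.43,-1,-0.003,0.2]]]' 15
python3 -m inch '[[[-0.03,3.43,-1,-0.003,0.2],[0,0,0,0,0.2],[0,0,0,0,0.2],[0,0,0,0,0.2]]]' 15
python3 - <<'E'
from h import *
pose();im,X,c=snap("wrist"); 
for o in objs(X,im,zhi=.06): print(*o)
E
```

```text
time: 26.62
position: [0.5179, 0.1272, 0.159]
tool_rot: [-2.296, -2.142, 0.003]
contact_force: [0.1, -1.0, -0.6]
opening: 0.0761
time: 26.95
position: [0.5182, 0.1596, 0.1499]
tool_rot: [-2.299, -2.14, 0.003]
contact_force: [-0.4, -0.4, -0.4]
opening: 0.0761
t 26.95 pos [518.2 159.6 149.9] yawx 85.9 open 76.1 F [-0.4 -0.4 -0.4]
[726.4 224.7] [115.2  32.9] 89.1 57.0 [67 75 81] 482
[519.3 195.6] [50.5 40.3] 86.4 32.7 [  2 130 153] 2298
[395.  191.7] [43.7 42.8] 2.3 50.2 [30 33 35] 1762
[772.  205.6] [74.8 28. ] 84.3 52.1 [73 81 88] 249
[610.1 305.4] [51.3 41. ] 50.4 32.8 [  0  95 155] 2678
[410.3 340.9] [40.8 34. ] 21.9 32.8 [ 19  31 155] 1269
```

```bash
python3 -m inch '[[[0,3.6,0,0,0.25],[0,0,-3.5,0,0.25],[0,0,-3.5,0,0.25],[0,0,-3.5,0,0.25],[0,0,-3,0,0.25]]]' 15
python3 -m inch '[[[0,0,-2,0,0.25],[0,0,-1.2,0,0.25],[0,0,-0.7,0,0.25],[0,0,-0.2,0,0.25],[0,0,0,0,0.25]]]' 15
python3 -m inch '[[[0,0,0,0,0.75],[0,0,0,0,0.75],[0,0,0,0,0.75],[0,0,0,0,0.75],[0,0,0,0,0.75]]]' 15
python3 -m inch '[[[0,0,0,0,0.75],[0,0,0,0,0.75],[0,0,0,0,0.75],[0,0,0,0,0.75],[0,0,0,0,0.75]]]' 15
python3 -m inch '[[[0,0,1,0,0.75],[0,0,2,0,0.75],[0,0,4,0,0.75],[0,0,4,0,0.75],[0,0,4,0,0.75]]]' 15
python3 -c "
from h import *; pose()"
```

```text
time: 27.42
position: [0.5189, 0.1941, 0.0144]
tool_rot: [2.303, 2.137, -0.0]
contact_force: [-0.1, 0.5, -0.3]
opening: 0.0713
time: 27.83
position: [0.5199, 0.1951, -0.0242]
tool_rot: [2.301, 2.138, 0.002]
contact_force: [-1.1, -0.6, 0.0]
opening: 0.0713
time: 28.25
position: [0.5194, 0.1955, -0.0245]
tool_rot: [2.301, 2.139, 0.001]
contact_force: [-0.8, 0.3, -0.8]
opening: 0.0433
time: 28.67
position: [0.5193, 0.1954, -0.0246]
tool_rot: [2.301, 2.139, 0.001]
contact_force: [-0.8, 0.3, 4.4]
opening: 0.04
time: 29.08
position: [0.518, 0.195, 0.126]
tool_rot: [-2.3, -2.138, 0.003]
contact_force: [0.9, 0.2, -1.1]
opening: 0.0403
t 29.08 pos [518. 195. 126.] yawx 85.8 open 40.3 F [ 0.9  0.2 -1.1]
```

```bash
python3 -m inch '[[[0.71,-3.37,0,0.0023,0.75],[0.71,-3.37,0,0.0023,0.75],[0.71,-3.37,0,0.0023,0.75],[0.71,-3.37,0,0.0023,0.75],[0.71,-3.37,0,0.0023,0.75]]]' 15
python3 -m inch '[[[0.71,-3.37,0,0.0023,0.75],[0.71,-3.37,0,0.0023,0.75],[0,0,0,0,0.75],[0,0,0,0,0.75],[0,0,0,0,0.75]]]' 15
python3 -m inch '[[[0,0,-2,0,0.75],[0,0,-2,0,0.75],[0,0,-1.5,0,0.75],[0,0,-1,0,0.75],[0,0,-0.6,0,0.75]]]' 15
python3 -m inch '[[[0,0,0,0,0.75],[0,0,0,0,0.75],[0,0,-0.4,0,0.75],[0,0,-0.3,0,0.75],[0,0,0,0,0.75]]]' 15
python3 -c "
from h import *; pose()"
```

```text
time: 29.5
position: [0.5543, 0.0253, 0.1252]
tool_rot: [2.288, 2.153, 0.0]
contact_force: [0.5, -0.5, -0.7]
opening: 0.0398
time: 29.92
position: [0.5683, -0.0403, 0.1247]
tool_rot: [-2.284, -2.156, 0.0]
contact_force: [0.5, 1.1, -0.5]
opening: 0.0402
time: 30.33
position: [0.5675, -0.0391, 0.0523]
tool_rot: [-2.28, -2.158, 0.002]
contact_force: [-0.1, 0.4, -0.6]
opening: 0.0398
time: 30.75
position: [0.5687, -0.0406, 0.0469]
tool_rot: [2.284, 2.157, 0.0]
contact_force: [-0.7, 0.4, -0.8]
opening: 0.0397
t 30.75 pos [568.7 -40.6  46.9] yawx 86.7 open 39.7 F [-0.7  0.4 -0.8]
```

```bash
python3 -m inch '[[[0,0,-0.1,0,0.75],[0,0,0,0,0.75],[0,0,0,0,0.6],[0,0,0,0,0.45],[0,0,0,0,0.4]]]' 15
python3 -m inch '[[[0,0,0,0,0.4],[0,0,1,0,0.4],[0,0,2,0,0.4],[0,0,3,0,0.4],[0,0,3,0,0.3]]]' 15
python3 -m inch '[[[0.45,3.83,0,-0.071,0.25],[0.45,3.83,0,-0.071,0.25],[0.45,3.83,0,-0.071,0.25],[0.45,3.83,0,-0.071,0.25],[0.45,3.83,0,-0.071,0.25]]]' 15
python3 -m inch '[[[0.45,3.83,0,-0.071,0.25],[0.45,3.83,0,-0.071,0.25],[0.45,3.83,0,-0.071,0.25],[0.43,3.83,0,-0.069,0.25],[0,0,0,0,0.25]]]' 15
python3 -m inch '[[[0,0,0,0,0.25],[0,0,0,0,0.25],[0,0,0,0,0.25]]]' 15
python3 - <<'E'
from h import *
pose();im,X,c=snap("scene"); cv2.imwrite("pics/s15.png",im)
for o in objs(X,im,zhi=.11): print(*o)
im,X,c=snap("wrist"); print("wrist")
for o in objs(X,im,zhi=.11): print(*o)
E
```

```text
time: 31.17
position: [0.5689, -0.0407, 0.0462]
tool_rot: [2.284, 2.157, 0.0]
contact_force: [0.2, 0.1, -0.8]
opening: 0.0483
time: 31.58
position: [0.5679, -0.0405, 0.1367]
tool_rot: [-2.283, -2.156, 0.002]
contact_force: [0.9, -1.4, -0.7]
opening: 0.0597
time: 32.0
position: [0.5915, 0.1527, 0.1373]
tool_rot: [2.632, 1.715, 0.002]
contact_force: [0.7, -0.0, 0.6]
opening: 0.0712
time: 32.42
position: [0.6089, 0.3104, 0.1369]
tool_rot: [-2.84, -1.337, -0.004]
contact_force: [-1.1, -0.8, -0.0]
opening: 0.0714
time: 32.67
position: [0.6091, 0.3031, 0.1363]
tool_rot: [2.845, 1.333, 0.0]
contact_force: [-0.6, 0.0, 0.2]
opening: 0.0714
t 32.67 pos [609.1 303.1 136.3] yawx 50.2 open 71.4 F [-0.6  0.   0.2]
[ 616.9 -216.9] [41.8 45.9] 76.3 53.2 [60 83 46] 564
[ 772.8 -158.1] [73.3 41.8] 20.2 98.3 [16 38 69] 286
[521.9  -7.6] [143.2 212.7] 86.6 85.6 [ 45  95 127] 1201
[754.5 204.3] [82.9 83.1] 84.9 83.3 [117 121 121] 272
[395.6 189.8] [41.4 44.5] 66.6 50.6 [14 13 13] 170
[610.1 303.6] [50.9 42.6] 50.9 33.5 [15 45 79] 203
[408.9 347.2] [41.3 53.6] 19.1 32.3 [ 25  38 128] 163
wrist
[753.  207.3] [83.4 83.8] 51.3 84.1 [146 148 147] 1986
[610.3 305.1] [49.9 40.3] 49.7 32.7 [ 19  59 100] 2301
```

```bash
python3 -m inch '[[[0.05,0.12,-3.5,0,0.25],[0,0,-3.5,0,0.25],[0,0,-3.5,0,0.25],[0,0,-2.5,0,0.25],[0,0,-1.5,0,0.25]]]' 15
python3 -m inch '[[[0,0,-1,0,0.25],[0,0,-0.5,0,0.25],[0,0,-0.1,0,0.25],[0,0,0,0,0.25],[0,0,0,0,0.25]]]' 15
python3 -m inch '[[[0,0,0,0,0.75],[0,0,0,0,0.75],[0,0,0,0,0.75],[0,0,0,0,0.75],[0,0,0,0,0.75]]]' 15
python3 -m inch '[[[0,0,0,0,0.75],[0,0,0,0,0.75],[0,0,0,0,0.75],[0,0,0,0,0.75],[0,0,0,0,0.75]]]' 15
python3 -m inch '[[[0,0,1,0,0.75],[0,0,2,0,0.75],[0,0,4,0,0.75],[0,0,4,0,0.75],[0,0,4,0,0.75]]]' 15
python3 -m inch '[[[0,0,0,0,0.75],[0,0,0,0,0.75],[0,0,0,0,0.75]]]' 15
```

```text
time: 33.18
position: [0.6071, 0.3031, -0.0131]
tool_rot: [-2.845, -1.332, 0.009]
contact_force: [0.1, 0.3, -1.0]
opening: 0.0715
time: 33.6
position: [0.6111, 0.3059, -0.0228]
tool_rot: [2.844, 1.334, 0.005]
contact_force: [-0.4, 0.0, -0.3]
opening: 0.0712
time: 34.02
position: [0.6096, 0.3053, -0.0248]
tool_rot: [2.844, 1.334, 0.0]
contact_force: [0.6, -0.3, -0.3]
opening: 0.0432
time: 34.43
position: [0.6096, 0.3053, -0.0249]
tool_rot: [2.844, 1.334, 0.0]
contact_force: [-1.4, -0.2, 0.9]
opening: 0.0397
time: 34.85
position: [0.6087, 0.3051, 0.1263]
tool_rot: [-2.844, -1.334, 0.002]
contact_force: [1.4, 1.2, -0.4]
opening: 0.0398
time: 35.1
position: [0.6093, 0.3052, 0.1251]
tool_rot: [-2.844, -1.334, -0.0]
contact_force: [-0.3, -0.1, -1.9]
opening: 0.0394
```

```bash
python3 -m inch '[[[-0.46,-3.55,0,0.08,0.75],[-0.46,-3.55,0,0.08,0.75],[-0.46,-3.55,0,0.08,0.75],[-0.46,-3.55,0,0.08,0.75]]]' 15
python3 -m inch '[[[-0.46,-3.55,0,0.08,0.75],[-0.46,-3.55,0,0.08,0.75],[-0.46,-3.55,0,0.08,0.75],[-0.48,-3.51,0,0.077,0.75],[0,0,0,0,0.75]]]' 15
python3 -m inch '[[[0,0,0,0,0.75],[0,0,0,0,0.75],[0,0,-2,0,0.75],[0,0,-2,0,0.75],[0,0,-1.5,0,0.75]]]' 15
python3 -m inch '[[[0,0,-0.8,0,0.75],[0,0,-0.5,0,0.75],[0,0,0,0,0.75],[0,0,0,0,0.75]]]' 15
python3 -c "
from h import *; pose()"
```

```text
time: 35.43
position: [0.5887, 0.1617, 0.1218]
tool_rot: [-2.59, -1.775, 0.008]
contact_force: [0.6, -0.2, -0.5]
opening: 0.0401
time: 35.85
position: [0.5699, 0.0167, 0.1221]
tool_rot: [-2.285, -2.153, 0.008]
contact_force: [0.4, -0.0, -1.4]
opening: 0.0397
time: 36.27
position: [0.5716, 0.0234, 0.0678]
tool_rot: [-2.281, -2.158, 0.002]
contact_force: [0.4, -0.0, -0.6]
opening: 0.0399
time: 36.6
position: [0.5729, 0.0223, 0.0573]
tool_rot: [2.283, 2.158, 0.001]
contact_force: [1.2, 0.3, -0.1]
opening: 0.04
t 36.60 pos [572.9  22.3  57.3] yawx 86.8 open 40.0 F [ 1.2  0.3 -0.1]
```

```bash
python3 -m inch '[[[0,0,-0.5,0,0.75],[0,0,-0.4,0,0.75],[0,0,-0.25,0,0.75],[0,0,0,0,0.75],[0,0,0,0,0.75]]]' 15
python3 -m inch '[[[0,0,0,0,0.6],[0,0,0,0,0.45],[0,0,0,0,0.4],[0,0,0,0,0.4]]]' 15
python3 -m inch '[[[0,0,1,0,0.4],[0,0,2,0,0.4],[0,0,3,0,0.4],[0,0,3,0,0.3]]]' 15
python3 -m inch '[[[-1.65,3.26,0,0.044,0.25],[-1.65,3.26,0,0.044,0.25],[-1.65,3.26,0,0.044,0.25],[-1.65,3.26,0,0.044,0.25],[-1.65,3.26,0,0.044,0.25]]]' 15
python3 -m inch '[[[-1.65,3.26,0,0.044,0.25],[-1.65,3.26,0,0.044,0.25],[-1.65,3.26,0,0.044,0.25],[-1.65,3.26,0,0.044,0.25],[-1.65,3.26,0,0.044,0.25]]]' 15
python3 -m inch '[[[0,0,0,0,0.25],[0,0,0,0,0.25],[0,0,0,0,0.25],[0,0,0,0,0.25]]]' 15
python3 - <<'E'
from h import *
pose();im,X,c=snap("wrist"); cv2.imwrite("pics/w16.png",im)
for o in objs(X,im,zhi=.11): print(*o)
E
```

```text
time: 37.02
position: [0.5725, 0.0216, 0.0455]
tool_rot: [-2.284, -2.157, 0.0]
contact_force: [0.4, 0.0, -0.9]
opening: 0.04
time: 37.35
position: [0.5727, 0.0216, 0.0457]
tool_rot: [2.284, 2.157, 0.0]
contact_force: [-0.2, 0.0, 0.1]
opening: 0.0539
time: 37.68
position: [0.5717, 0.0218, 0.1362]
tool_rot: [-2.283, -2.156, 0.002]
contact_force: [0.5, -0.6, 0.0]
opening: 0.0599
time: 38.1
position: [0.4894, 0.186, 0.1367]
tool_rot: [2.031, 2.396, 0.002]
contact_force: [0.6, -0.3, 0.4]
opening: 0.0712
time: 38.52
position: [0.4067, 0.3493, 0.1367]
tool_rot: [1.755, 2.605, 0.002]
contact_force: [0.4, 0.6, -0.4]
opening: 0.0714
time: 38.85
position: [0.4081, 0.3468, 0.1358]
tool_rot: [1.76, 2.602, 0.0]
contact_force: [0.4, -0.8, -0.1]
opening: 0.071
t 38.85 pos [408.1 346.8 135.8] yawx 111.9 open 71.0 F [ 0.4 -0.8 -0.1]
[389.5 204.3] [42.1 17.7] 23.4 49.9 [17 16 18] 529
[407.2 349.3] [40.3 49.9] 22.2 32.8 [ 24  32 142] 2301
```

```bash
python3 -m inch '[[[-0.08,0.18,-3.5,0,0.25],[0,0,-3.5,0,0.25],[0,0,-3.5,0,0.25],[0,0,-2.5,0,0.25],[0,0,-1.5,0,0.25]]]' 15
python3 -m inch '[[[0,0,-1,0,0.25],[0,0,-0.5,0,0.25],[0,0,-0.1,0,0.25],[0,0,0,0,0.25],[0,0,0,0,0.25]]]' 15
python3 -m inch '[[[0,0,0,0,0.75],[0,0,0,0,0.75],[0,0,0,0,0.75],[0,0,0,0,0.75],[0,0,0,0,0.75]]]' 15
python3 -m inch '[[[0,0,0,0,0.75],[0,0,0,0,0.75],[0,0,0,0,0.75],[0,0,0,0,0.75],[0,0,0,0,0.75]]]' 15
python3 -m inch '[[[0,0,1,0,0.75],[0,0,2,0,0.75],[0,0,4,0,0.75],[0,0,4,0,0.75],[0,0,4,0,0.75]]]' 15
python3 -m inch '[[[0,0,0,0,0.75],[0,0,0,0,0.75],[0,0,0,0,0.75]]]' 15
```

```text
time: 39.32
position: [0.4052, 0.3467, -0.0133]
tool_rot: [-1.76, -2.6, 0.008]
contact_force: [-0.3, -0.2, 0.4]
opening: 0.0712
time: 39.73
position: [0.4079, 0.3501, -0.024]
tool_rot: [1.758, 2.603, 0.004]
contact_force: [-0.2, -0.7, 0.3]
opening: 0.0718
time: 40.15
position: [0.4068, 0.3496, -0.0253]
tool_rot: [1.758, 2.604, 0.001]
contact_force: [0.5, 0.2, 0.8]
opening: 0.0433
time: 40.57
position: [0.4067, 0.3496, -0.0254]
tool_rot: [-1.758, -2.604, -0.0]
contact_force: [-1.6, 0.3, 3.2]
opening: 0.0401
time: 40.98
position: [0.4061, 0.349, 0.126]
tool_rot: [-1.758, -2.603, 0.002]
contact_force: [0.5, 0.7, -1.0]
opening: 0.0402
time: 41.23
position: [0.4064, 0.3492, 0.1243]
tool_rot: [1.758, 2.604, -0.0]
contact_force: [-0.0, 0.2, -1.5]
opening: 0.0397
```

```bash
python3 -m inch '[[[0.73,-3.58,0,-0.049,0.75],[0.73,-3.58,0,-0.049,0.75],[0.73,-3.58,0,-0.049,0.75],[0.73,-3.58,0,-0.049,0.75],[0.73,-3.58,0,-0.049,0.75]]]' 15
python3 -m inch '[[[0.73,-3.58,0,-0.049,0.75],[0.73,-3.58,0,-0.049,0.75],[0.73,-3.58,0,-0.049,0.75],[0.77,-3.58,0,-0.049,0.75],[0,0,0,0,0.75]]]' 15
python3 -m inch '[[[0,0,0,0,0.75],[0,0,0,0,0.75],[0,0,-2,0,0.75],[0,0,-2,0,0.75],[0,0,-1.5,0,0.75]]]' 15
python3 -m inch '[[[0,0,-0.8,0,0.75],[0,0,-0.5,0,0.75],[0,0,0,0,0.75],[0,0,0,0,0.75]]]' 15
python3 -c "
from h import *; pose()"
```

```text
time: 41.65
position: [0.4413, 0.1685, 0.1216]
tool_rot: [-2.063, -2.366, 0.006]
contact_force: [0.2, -0.2, -0.7]
opening: 0.0399
time: 42.07
position: [0.4719, 0.0223, 0.122]
tool_rot: [-2.292, -2.147, 0.007]
contact_force: [-0.9, 0.2, -0.0]
opening: 0.0393
time: 42.48
position: [0.4713, 0.029, 0.0673]
tool_rot: [-2.28, -2.158, 0.002]
contact_force: [-1.0, 0.2, -0.7]
opening: 0.0397
time: 42.82
position: [0.473, 0.0279, 0.0568]
tool_rot: [2.283, 2.157, 0.0]
contact_force: [0.6, -0.2, -0.8]
opening: 0.0403
t 42.82 pos [473.   27.9  56.8] yawx 86.7 open 40.3 F [ 0.6 -0.2 -0.8]
```

```bash
python3 -m inch '[[[0,0,-0.5,0,0.75],[0,0,-0.4,0,0.75],[0,0,-0.25,0,0.75],[0,0,0,0,0.75],[0,0,0,0,0.75]]]' 15
python3 -m inch '[[[0,0,0,0,0.6],[0,0,0,0,0.45],[0,0,0,0,0.4],[0,0,0,0,0.4]]]' 15
python3 -m inch '[[[0,0,1,0,0.4],[0,0,2,0,0.4],[0,0,4,0,0.4],[0,0,4,0,0.3],[0,0,4,0,0.2]]]' 15
python3 -m inch '[[[0.5,-2.5,1,0,0.2],[0.5,-2.5,1,0,0.2],[0.5,-2.5,1,0,0.2],[0,0,0,0,0.2],[0,0,0,0,0.2]]]' 15
python3 - <<'E'
from h import *
pose();im,X,c=snap("wrist"); cv2.imwrite("pics/w17.png",im)
for o in objs(X,im,zlo=.09,zhi=.115,mina=100): print(*o)
im2,X,c=snap("side"); cv2.imwrite("pics/d17.png",im2)
for o in objs(X,im2,zhi=.06,mina=200): print(*o)
E
```

```text
time: 43.23
position: [0.4728, 0.0272, 0.045]
tool_rot: [-2.285, -2.156, 0.0]
contact_force: [0.1, -0.3, -0.1]
opening: 0.0399
time: 43.57
position: [0.473, 0.0273, 0.0452]
tool_rot: [2.285, 2.156, 0.0]
contact_force: [-0.1, 0.1, -0.1]
opening: 0.0542
time: 43.98
position: [0.4722, 0.0273, 0.1972]
tool_rot: [-2.285, -2.156, 0.0]
contact_force: [2.2, -0.8, 0.6]
opening: 0.0657
time: 44.4
position: [0.4883, -0.0486, 0.2265]
tool_rot: [2.286, 2.153, 0.002]
contact_force: [-0.8, 0.4, 0.1]
opening: 0.0759
t 44.40 pos [488.3 -48.6 226.5] yawx 86.6 open 75.9 F [-0.8  0.4  0.1]
[ 753.7 -112.9] [45.3  9.4] 25.0 111.1 [36 59 81] 164
[568.6 -40.8] [50.2 41.4] 87.0 102.8 [  0 151 170] 2087
[521.   -6.1] [29.8 13.7] 87.6 102.3 [ 70 116 153] 442
[572.5  22.8] [49. 41.] 86.8 102.8 [  0  99 173] 2294
[472.8  26.7] [48.9 40.4] 86.5 102.8 [ 34  45 166] 2324
[ 613.4 -217.3] [43.5 43.9] 76.6 53.8 [ 79 109  83] 161
[ 756.4 -118.8] [77.9 35.7] 17.1 55.9 [12 34 67] 92
[522.4  62.7] [  8.4 211.1] 86.7 56.3 [34 62 90] 283
[762.3 178.4] [68.4 24.5] 22.3 57.4 [ 93 109 119] 93
[391.5 191.6] [42.8 44.5] 12.5 51.6 [13 13 14] 319
[719.8 225.6] [53.4 11.5] 56.9 56.6 [ 91 107 116] 61
```

View pics/w17.png

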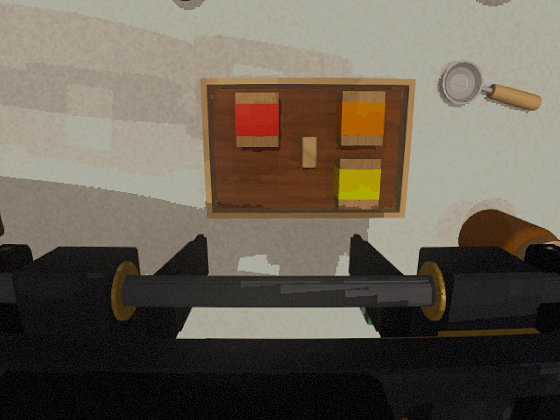

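All three snacks stand on the plate inside the rim: red (257,119), orange (362,118) and yellow (359,183), tops at 102.8 mm. The gripper is clear and no fourth snack was found.

```bash
python3 -c "
from cell import *; print(close_job())"
```

```text
the job is handed in; nothing more can be done
None
```

The hamper is packed in the order you asked and handed in at about 44 s. No verdict was reported.

- **Bottom layer:** The box already held a tin and a tea carton, so I added only the jar and the tub. The loose tin and tea carton stayed where they were. The last look before the divider showed all four upright in their own compartments.
- **Divider:** It went in bar up and level. Its top read 69.5 mm at the two far quarters; the two near ones were hidden by the gripper, but the gap to the walls looked even all round.
- **Snacks:** Red, yellow and orange stand on the plate inside the rim, not touching each other, with tops at 102.8 mm. I saw no blue one. The red box was knocked aside during the run and I picked it up from its new place.
- **Mug, canister and spoon:** I never went near them. The last checks saw the mug and canister only in part.

**What disagreed:**
- **Fingertips:** They sit about 34 mm higher than the reported TCP. My first two tries at the jar closed above it without touching it, and I allowed for the offset after that.
- **Cameras:** The side camera read x about 3 mm lower than the other two. The wrist camera read x about 1 mm high.

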